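Bolt down the frame foot and stow the spares

ROBOT

A 7-joint arm with a two-finger parallel gripper is mounted at the origin on the work surface. World frame = base frame: x ahead of the robot, y to its left, z up, the work surface at z = 0. Lengths are in m, angles in degrees, forces in N, time in s.
With the tool pointing down it reaches from about 0.35 to 0.9 m from the base axis. Payload 19.9 kg.
Tool frame: the origin (TCP) lies at the very end of the fingers, on their centre line; the grasp point (between the pads) lies 19 mm behind it; z points along the fingers, y is the direction in which the jaws open and shut (so a half turn about z gives the same grasp; the last joint's range is limited). The gripper opens to 94 mm and grips with 3 to 60 N. Pads are 16 mm wide; open, the fingers measure 119 mm over their backs; the gripper's body (75 mm by 177 mm) begins 78 mm behind the grasp point.
Start: joints at [-70.445, 23.915, -0.59, 92.452, 0.269, 63.638, -3.037], TCP at [0.233, 0.58, 0.205] pointing down, gripper open.
Joint ranges: [-161.28, 161.28], [-22.2, 115.67], [-73.04, 71.86], [3.21, 147.25], [-68.34, 248.33], [10.77, 114.83], [-161.83, 161.83]. Speed limits (degrees/s): [108.29, 108.29, 136.94, 136.94, 172.46, 172.46, 172.46].

INTERFACE

Orientations are given as [roll, pitch, yaw] about the fixed x, y, z axes, in that order (R = Rz(yaw) Ry(pitch) Rx(roll)).
In Python, from workcell import manip gives the robot as it stands. The module is installed in compiled form; this text tells all that it offers.
- The arm moves only by the tool apply_moves, never from a script. Its argument "targets" is a list of rows, each a list of 3 entries, a list of its own where there are three numbers: the gripper's target within -1 to 1 (fully open at 1, half-way at 0, shut at -1), then the shift along the tool's x, y, z in m, then the turn about the tool's z in degrees. In form: [[fingers, [x, y, z], twist], ...]. A call has 1 to 10 rows; each row is the pose to reach, as a shift and turn from the pose measured when the call began, along the tool's axes at that moment; what a row does not reach only later rows make up. A row lasts 1/10 s, in which the tool goes at most 50 mm and 8.59 degrees, less where a joint would pass 70% of its speed; a pose out of reach is approached as far as the arm can. A call with a gripper value outside its range is refused whole. The fingers move at their own pace and stop on an object; "grip_force" is the grip in N (left out, the last holds). Time passes only in rows, so rows that repeat a pose let the fingers close. It gives the time, the measured TCP pose, the force and the opening at its end, in the units of the state.
- manip.sense(): the state, without advancing time (a new reading comes with each control period).
- manip.camera(name): name is "scene" or "top" or "wrist"; returns a dict with "pixels" (384x512x3 uint8, blue, green, red), "range_z" (384x512 float32, m along the optical axis (not along the pixel's ray), 0 where there is no reading), "camera_matrix" (3x3 intrinsics, pixels), "k1" (the pictures are not rectified: a ray, as slopes to the right and down, at radius r is drawn at 1 + k1 r^2 times it, then the intrinsics apply), "position" and "attitude" of the camera in the world. Camera axes: x right, y down, z forward; pixel columns grow to the right and rows downward; lengths in m; the calibration is good to about 2 mm. A picture is of the moment at which its call begins.
- manip.finish_job(): hands the job in, once; it reports no verdict.
The state is a dict: "time_s": time; "joints": joint angles; "joint_velocities": joint speeds; "effort": joint torques, N m; "tool_pos": TCP position; "tcp_rot": TCP orientation; "ft_force": force on the tool from outside, world axes, zero at the start; "ft_torque": the same for the moment, N m; "opening": finger opening in m.
Only numpy, scipy, OpenCV 4.12 (cv2) and the standard library are available. Lean on these libraries where they do the work, as an engineer would, in place of code of your own. Each camera call takes 0.05 s, during which the arm holds its last target. There are 200 camera calls.

TASK

Bolt the upright's foot plate down on its anchor block: push the tapered drift down to its shoulder through either hole to pull the offset holes into line, drop a bolt fully into the other hole while the drift still holds, then swap the drift for the second bolt, fully home too. Stand the drift back in the tool block, put every spare bracket lying on the bench into the open kit drawer and push the drawer fully shut past its click. Leave the mouse, tape roll and mug where they are.

Things in the scene. Friction and masses are not known exactly. Their poses are not given: they have to be found in the camera images.
- foot_plate (a joint): Aluminium foot plate 220 x 74 x 10 mm lying on the dark steel anchor block, with an open square post socket (46 mm square, 60 mm tall) standing in its middle. It slides 10 mm either way along the block's long axis (the x axis of the anchor_hole points), with about 3 N of friction and no spring; value in m, 0 = holes in line, it starts 4 to 8 mm off. Moves only along this axis.
- plate_hole_a (a point): Centre of the top mouth of one bolt hole in the foot plate: upright through hole, 22.5 mm diameter, plate 10 mm thick, its top 60 mm above the bench. 75 mm from the post socket's axis. x axis along the plate (towards hole b), z up.
- plate_hole_b (a point): The same for the plate's other hole, 150 mm along x from hole a, on the other side of the socket.
- anchor_hole_a (a point): Centre of the top mouth of the hole in the fixed anchor block (250 x 90 x 50 mm tall, screwed to the bench) that belongs under plate hole a: 22.5 mm diameter, right through, 50 mm deep, its mouth 50 mm above the bench. x along the block's length.
- anchor_hole_b (a point): The same under plate hole b.
- holder_top (a point): Fixed black tool block 200 x 60 x 65 mm tall; the point is the centre of its top face. x along its length, z up. Three upright through holes of 24 mm diameter at x = -65, 0 and +65 mm; the drift and two bolts start in them in any order, resting on their shoulders.
- drift (a point): Steel tapered drift, upright, z axis up its length; 114 mm long. The point is the centre of its round ribbed grip (27 mm diameter, 60 mm tall). The flat shoulder under the grip is 30 mm below the point, then a 21 mm diameter shank 20 mm long, then a taper 34 mm long down to a 7 mm tip 84 mm below the point. 0.3 kg. It takes roughly 10 N down to move the plate.
- drift_tip (a point): Tip of the drift, 84 mm below drift along its axis.
- bolt1 (a point): Steel hand bolt with a tall plain round head, upright, z up its length; 85 mm long. The point is the centre of the head (26 mm diameter, 40 mm tall, a thin 30 mm rim at its foot); the underside of the head is 20 mm below the point, then a shank 18 mm diameter and 45 mm long with a 6 mm chamfered end, 11 mm at its end. 0.2 kg. It drops in, there is no thread to turn.
- bolt2 (a point): The second bolt, identical.
- bracket1 (a point): Spare aluminium rail bracket, an inverted T (one to three of them are present, None if absent): base 64 (x) x 40 (y) x 8 mm, with an upright rib in the middle 12 mm thick (x), 40 mm wide (y), its top 45 mm above the underside. The point is the centre, 22.5 mm above the underside. 0.13 kg. Loose, lying upright on the bench.
- bracket2 (a point): Spare aluminium rail bracket, an inverted T (one to three of them are present, None if absent): base 64 (x) x 40 (y) x 8 mm, with an upright rib in the middle 12 mm thick (x), 40 mm wide (y), its top 45 mm above the underside. The point is the centre, 22.5 mm above the underside. 0.13 kg. Loose, lying upright on the bench.
- bracket3 (a point): Spare aluminium rail bracket, an inverted T (one to three of them are present, None if absent): base 64 (x) x 40 (y) x 8 mm, with an upright rib in the middle 12 mm thick (x), 40 mm wide (y), its top 45 mm above the underside. The point is the centre, 22.5 mm above the underside. 0.13 kg. Loose, lying upright on the bench.
- bracket1_body: Spare bracket 1 again, origin at the centre of its underside.
- bracket2_body: Spare bracket 2 again, origin at the centre of its underside.
- bracket3_body: Spare bracket 3 again, origin at the centre of its underside.
- drawer (a joint): Drawer of a low white kit unit (250 deep x 290 wide x 90 mm tall) fixed on the bench. Value in m, 0 = fully shut, starts 0.13 to 0.16 open. Slides shut along the +x axis of drawer_floor; friction 1.5 N. At about 11 mm from shut a hidden spring roller resists (about 10 N, push on), past about 6 mm it snaps in and holds the drawer shut.
- drawer_floor (a point): Centre of the drawer's inner floor, 22 mm above the bench; moves with the drawer. x points into the unit (shutting direction), z up. Inside it is 205 (x) x 252 (y) mm, walls 47 mm tall from this floor (the front panel 56 mm). The unit's front edge, under which the drawer slides, lies at x = -107.5 mm + drawer value; the roof clears the floor by 58 mm.
- drawer_handle (a point): Middle of the drawer's bar handle, which runs along y, 35 mm in front of the drawer front; the bar is about 110 mm long, 51 mm above the bench.
- mouse: Black computer mouse, 100 x 58 x 32 mm, bystander.
- tape: Roll of tape lying flat, 70 mm across, 20 mm tall, bystander.
- mug: White mug, 76 mm across, 90 mm tall, bystander.
Mind the look-alikes: they are no part of the job. What is shaped like the part that bears bolt1 but orange, purple or red is not meant.

How it is judged:
By the outcome, as a careful person would: the job done as asked, in the order asked, and still so for the second after the job is handed in, with the robot touching nothing.
Of bracket1_body, bracket2_body, bracket3_body only 1 to 3 are there at a start; the rules pass over those that are not, and their reading is None.
At some moment in a run one of bracket1_body, bracket2_body, bracket3_body may be knocked a few centimetres aside while the robot is not near it.
It also fails if it takes over 210 s, if anything falls off the work surface, if the arm or the gripper's body presses on something with over 40 N, if the wrist force passes 120 N, or if a joint passes its speed limit or range.

## Working session

There is one attempt and no reset: what is moved stays moved. The work goes in short steps, Python scripts to look and compute and a tool call to move; the robot and the scene stay as the last step left them, time stands still between calls to the robot, and variables do not carry over. Pictures are saved under pics/ and viewed, about 12 in all and at most 16, crops included, and the job is handed in when it is done.

Besides the shell and the picture viewer there is one more tool, called after "Request:" by a JSON object that holds its "api" and its "payload", one argument or row to a line. apply_moves: Moves the arm, as the interface text tells. Its arguments: {"type":"object","properties":{"targets":{"type":"array"},"grip_force":{"type":"number"}},"required":["targets"]}

```bash
mkdir -p pics; cat > h.py <<'E'
import numpy as np, cv2
from workcell import manip
from scipy.spatial.transform import Rotation as R
def Rm(a):
    a=np.array(a,float)
    if a.shape==(3,3): return a
    return R.from_euler('xyz',a,degrees=True).as_matrix()
def shot(n,f):
    c=manip.camera(n); cv2.imwrite(f'pics/{f}.png',c['pixels']); np.save(f'pics/{f}.npy',c,allow_pickle=True); return c
def load(f): return np.load(f'pics/{f}.npy',allow_pickle=True).item()
def ray(c,u,v):
    K=c['camera_matrix']; d=np.array([(u-K[0,2])/K[0,0],(v-K[1,2])/K[1,1]]); s=d.copy()
    for _ in range(20): s=d/(1+c['k1']*(s@s))
    return Rm(c['attitude'])@np.array([s[0],s[1],1.])
def at_z(c,u,v,z):
    r=ray(c,u,v); p=np.array(c['position']); return p+r*(z-p[2])/r[2]
def dep(c,u,v):
    return np.array(c['position'])+ray(c,u,v)*c['range_z'][int(round(v)),int(round(u))]
def proj(c,P):
    q=Rm(c['attitude']).T@(np.array(P)-c['position']); s=q[:2]/q[2]; s=s*(1+c['k1']*(s@s)); K=c['camera_matrix']
    return np.array([K[0,0]*s[0]+K[0,2],K[1,1]*s[1]+K[1,2]])
def cloud(c):
    K=c['camera_matrix']; H,W=c['range_z'].shape
    u,v=np.meshgrid(np.arange(W),np.arange(H)); dx=(u-K[0,2])/K[0,0]; dy=(v-K[1,2])/K[1,1]; sx,sy=dx,dy
    for _ in range(20):
        k=1+c['k1']*(sx**2+sy**2); sx,sy=dx/k,dy/k
    z=c['range_z']; P=np.stack([sx*z,sy*z,z],-1)@Rm(c['attitude']).T+c['position']; P[z==0]=np.nan; return P
E
python3 - <<'E'
from h import *
print(manip.sense())
for n in('scene','top','wrist'):
    c=shot(n,n+'0'); print(n,c['camera_matrix'].tolist(),c['k1'],c['position'],c['attitude'])
E
```

```text
{'time_s': 0.0, 'joints': array([-70.44606998,  23.94692292,  -0.59119596,  92.48636086,
         0.27117663,  63.63779963,  -3.03641411]), 'joint_velocities': array([-0.00264315, -0.03339491,  0.02255016, -0.09885819,  0.03876031,
       -0.04109148, -0.00401141]), 'effort': array([ 1.13182727e-03, -8.51238012e+01,  6.39558379e-01, -4.25995409e+01,
       -4.86934057e-02,  1.86679722e-02,  1.09116090e-04]), 'tool_pos': array([0.23330762, 0.57940707, 0.20483125]), 'tcp_rot': array([-1.79930548e+02,  6.55980234e-03,  1.58070679e+02]), 'ft_force': array([0.17138364, 0.7550987 , 0.21274749]), 'ft_torque': array([ 0.00909619, -0.00436831, -0.03307362]), 'opening': 0.09392189036559959}
scene [[499.06613455819786, 0.0, 254.7312025902052], [0.0, 499.06613455819786, 189.56795756758714], [0.0, 0.0, 1.0]] -0.03792128086952857 [ 1.19889838 -0.02836475  1.13619874] [-147.99603339    0.30226722   82.03655666]
top [[348.56684460056954, 0.0, 253.60965494005603], [0.0, 348.56684460056954, 192.14892876080378], [0.0, 0.0, 1.0]] -0.0687815541150492 [0.3462788  0.03911027 1.10684846] [-168.00302482   -0.23990785  -83.45343921]
wrist [[290.02922738845444, 0.0, 258.04855234557806], [0.0, 290.02922738845444, 187.593249584525], [0.0, 0.0, 1.0]] -0.0310717744777733 [0.16895292 0.6054718  0.3856624 ] [1.66045094e+02 7.15976909e-02 6.80534890e+01]
```

```bash
python3 - <<'E'
import cv2
for n in('top0','scene0'):
    a=cv2.imread(f'pics/{n}.png'); cv2.imwrite(f'pics/{n}b.png',cv2.resize(a,(800,600),interpolation=cv2.INTER_CUBIC))
E
```

```text
(no output)
```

View pics/top0b.png

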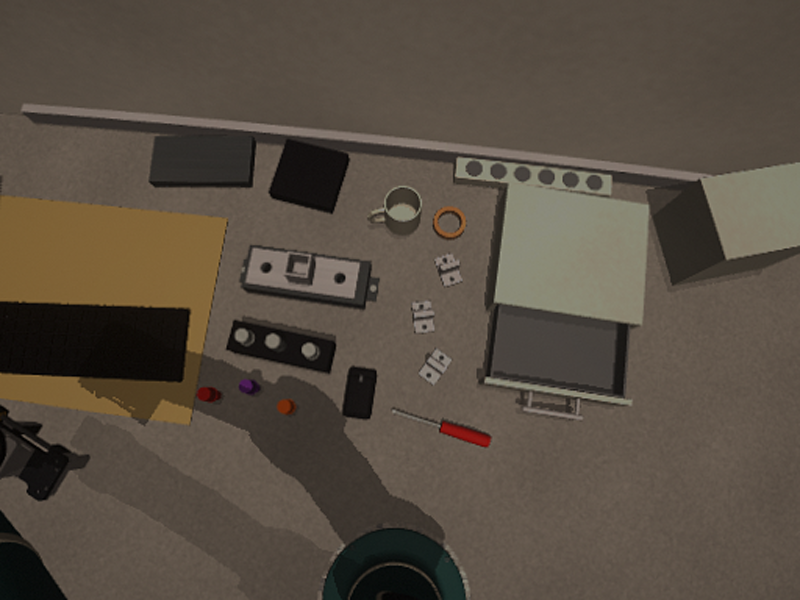

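View pics/scene0b.png

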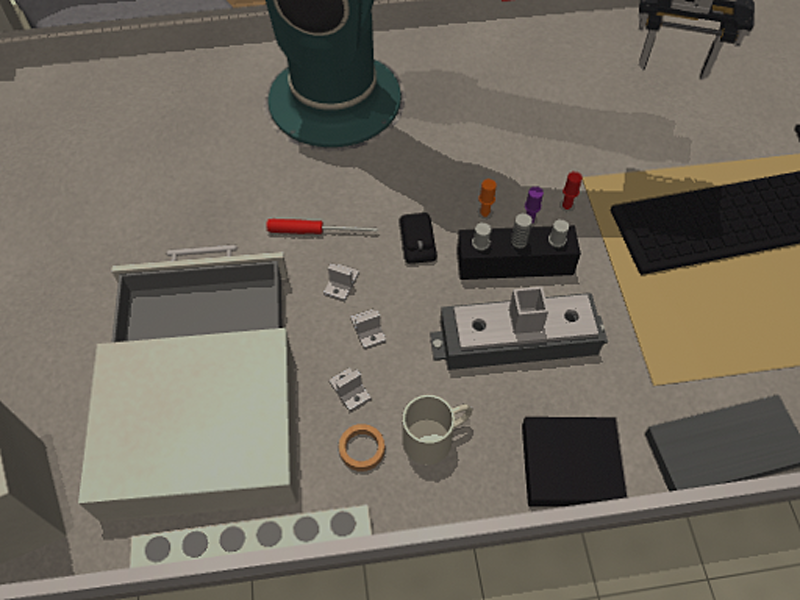

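Top view: drift (ribbed, tall) in the middle hole of the tool block at (273,341), plain bolts at (244,336) and (311,350). The orange, purple and red pegs at (286,407), (249,386), (208,394) are decoys. Brackets are at (449,268), (423,317), (435,366). The plate holes are at (265,267) and (340,278), the drawer at (555,350).

```bash
python3 - <<'E'
from h import *
s=1.5625
for n in('top0','scene0'):
    c=load(n); P=cloud(c); Z=P[...,2]
    print(n,'bench z',np.nanmedian(Z[250:260,250:260]))
    px={'top0':dict(b1=(244,333),dr=(273,339),b2=(311,348),ha=(265,267),hb=(340,278),hol=(281,345),k1=(449,268),k2=(423,317),k3=(435,366),plate=(305,285),handle=(553,413)),
     'scene0':dict(b1=(560,226),dr=(523,218),b2=(483,229),ha=(571,316),hb=(479,325),plate=(500,335),k1=(350,387),k2=(369,328),k3=(341,281),handle=(203,251))}[n]
    for k,(u,v) in px.items(): print(k,dep(c,u/s,v/s).round(4), 'z60',at_z(c,u/s,v/s,.06)[:2].round(4))
    # component rects for height bands
    def comps(lo,hi,box,minn=40):
        m=((Z>lo)&(Z<hi)).astype(np.uint8); x0,y0,x1,y1=[int(q/s) for q in box]
        mm=np.zeros_like(m); mm[y0:y1,x0:x1]=m[y0:y1,x0:x1]
        N,L=cv2.connectedComponents(mm)
        for i in range(1,N):
            q=P[L==i]
            if len(q)>minn:
                r=cv2.minAreaRect((q[:,:2]*1000).astype(np.float32)); print('  ',len(q),np.round(r[0],1),np.round(r[1],1),round(r[2],1),'z',np.median(q[:,2]).round(4), 'mean',q[:,:2].mean(0).round(4))
    B={'top0':dict(plate=(230,230,390,320),hold=(220,310,345,375),br=(400,240,470,395)),'scene0':dict(plate=(430,285,615,375),hold=(450,205,590,285),br=(315,255,395,420))}[n]
    print('plate');comps(.054,.066,B['plate'])
    print('block');comps(.044,.054,B['plate'])
    print('socket');comps(.1,.13,B['plate'],10)
    print('hold');comps(.06,.07,B['hold'])
    print('heads');comps(.09,.14,B['hold'],8)
    print('brac base');comps(.004,.015,B['br'],20)
    print('brac rib');comps(.035,.055,B['br'],8)
    print('brac all');comps(.005,.055,B['br'],20)
E
```

```text
top0 bench z -0.0008236399731147426
b1 [0.464  0.3353 0.1012] z60 [0.4688 0.3475]
dr [0.4567 0.2738 0.1238] z60 [0.4639 0.2891]
b2 [0.4503 0.2053 0.1066] z60 [0.4551 0.213 ]
ha [0.6121 0.3362 0.0315] z60 [0.6051 0.3283]
hb [0.6108 0.1821 0.0143] z60 [0.5997 0.1761]
hol [0.45   0.263  0.0995] z60 [0.4541 0.2717]
k1 [0.3463 0.0391 1.1068] z60 [ 0.6451 -0.0368]
k2 [0.5461 0.0034 0.0299] z60 [0.5405 0.0044]
k3 [ 0.4495 -0.0294  0.0457] z60 [ 0.4481 -0.0284]
plate [0.5784 0.2438 0.0565] z60 [0.5777 0.2431]
handle [ 0.3846 -0.2626  0.0536] z60 [ 0.3843 -0.2608]
plate
   1215 [602.6 253.1] [219.6  75.3] 88.1 z 0.0588 mean [0.5998 0.2494]
   64 [610.4 260.1] [27.1 26.1] 89.7 z 0.0628 mean [0.6104 0.2604]
block
   555 [602.3 248.5] [249.5  91.3] 88.0 z 0.0488 mean [0.592  0.2282]
socket
   154 [602.7 253.6] [47.3 46.9] 87.5 z 0.1167 mean [0.6017 0.2536]
hold
   975 [453.  276.3] [200.7  60.6] 84.7 z 0.0637 mean [0.4527 0.2714]
heads
   66 [459.2 339.2] [20.6 26.7] 4.1 z 0.1035 mean [0.4593 0.3374]
   98 [452.6 275.5] [26.  26.5] 37.0 z 0.1227 mean [0.4517 0.274 ]
   67 [446.5 210.5] [23.8 24.
[... 2015 characters left out ...]
 33 [524.3  -2.9] [17.8 47.8] 32.4 z 0.0081 mean [ 0.5263 -0.0058]
   165 [569.6   8.3] [33.5 40.7] 10.2 z 0.0084 mean [0.5703 0.0079]
   65 [634.9 -52.5] [23.8 48.7] 51.6 z 0.008 mean [ 0.6377 -0.0528]
   184 [674.7 -30.8] [34.4 43.6] 17.7 z 0.0081 mean [ 0.6749 -0.0307]
brac rib
   84 [455.2 -32. ] [41.3 16.5] 53.2 z 0.0436 mean [ 0.4553 -0.0314]
   94 [552.5   4.3] [15.8 40.3] 16.9 z 0.0443 mean [0.5548 0.004 ]
   98 [659.1 -37.8] [13.7 40.2] 25.6 z 0.0444 mean [ 0.6601 -0.0375]
brac all
   322 [454.9 -30.9] [42.6 67.4] 61.1 z 0.0124 mean [ 0.4613 -0.0325]
   345 [553.3   6.4] [66.4 46.9] 9.3 z 0.0115 mean [0.5599 0.0048]
   384 [659.3 -38. ] [65.5 43.6] 22.1 z 0.0105 mean [ 0.664 -0.037]
```

Request:
{"api": "apply_moves", "payload": {
  "targets": [
    [1,[-0.319,-0.199,-0.02],73.6],
    [1,[-0.319,-0.199,-0.02],73.6],
    [1,[-0.319,-0.199,-0.02],73.6],
    [1,[-0.319,-0.199,-0.02],73.6],
    [1,[-0.319,-0.199,-0.02],73.6],
    [1,[-0.319,-0.199,-0.02],73.6],
    [1,[-0.319,-0.199,-0.02],73.6],
    [1,[-0.319,-0.199,-0.02],73.6],
    [1,[-0.319,-0.199,-0.02],73.6],
    [1,[-0.319,-0.199,-0.02],73.6]
  ],
  "grip_force": 60
}}

```text
time_s: 1.15
tool_pos: [0.4551, 0.2752, 0.2251]
tcp_rot: [-180.0, 0.1, 84.3]
ft_force: [-0.5, 1.0, -0.4]
opening: 0.0939
```

Request:
{"api": "apply_moves", "payload": {
  "targets": [
    [1,[0,0,0],0],
    [1,[0,0,0],0]
  ]
}}

```text
time_s: 1.35
tool_pos: [0.4547, 0.2757, 0.2249]
tcp_rot: [-180.0, 0.1, 84.5]
ft_force: [-0.3, 0.7, 0.6]
opening: 0.094
```

```bash
cat >> h.py <<'E'
def plan(x,y,z,yaw=None):
    s=manip.sense(); M=Rm(s['tcp_rot']); d=M.T@(np.array([x,y,z])-s['tool_pos'])
    t=0 if yaw is None else -((yaw-s['tcp_rot'][2]+180)%360-180)
    print('shift',d.round(4),'twist',round(t,2),'now',s['tool_pos'].round(4),s['tcp_rot'].round(2),'F',s['ft_force'].round(1),'op',round(s['opening'],4),'t',round(s['time_s'],1))
E
python3 - <<'E'
from h import *
plan(.4545,.2755,.081,84.4)
c=shot('wrist','w1'); print(c['position'],c['attitude'], manip.sense()['joints'].round(1))
P=cloud(c);Z=P[...,2]
m=((Z>.085)&(Z<.135)).astype(np.uint8); N,L=cv2.connectedComponents(m)
for i in range(1,N):
    q=P[L==i]
    if len(q)>60:
        t=q[q[:,2]>np.nanmax(q[:,2])-.006]; r=cv2.minAreaRect((t[:,:2]*1000).astype(np.float32)); print(len(q),np.round(r[0],1),np.round(r[1],1),np.argwhere(L==i).mean(0),t[:,2].mean())
E
```

```text
shift [-1.000e-04 -1.000e-04  1.439e-01] twist 0.09 now [0.4547 0.2757 0.2249] [-1.7997e+02  7.0000e-02  8.4490e+01] F [-0.3  0.7  0.6] op 0.094 t 1.4
[0.46161921 0.34504589 0.40564307] [ 1.65986079e+02  1.82090127e-02 -5.51840155e+00] [-52.5  13.8  21.  105.   -5.5  62.3 -34.9]
489 [345.6 398.1] [25.5 24.9] [ 74.37423313 142.37423313] 0.08648255826291514
515 [461.1 340.9] [24.6 24.2] [119.95728155 258.15339806] 0.10646306106398289
421 [369.  322.5] [25.1 25. ] [144.77909739 175.94061758] 0.08639303387922977
2355 [604.4 253.1] [46.9 47.4] [190.62165605 399.44798301] 0.12097325992363438
717 [454.8 275.8] [26.4 25.8] [184.05299861 258.37377964] 0.1264348808350638
244 [339.  248.5] [25.6 17.3] [211.31557377 161.49590164] 0.08651714795354568
527 [449.3 211. ] [25.2 25.5] [236.60531309 258.61859583] 0.10632701088867512
```

View pics/w1.png

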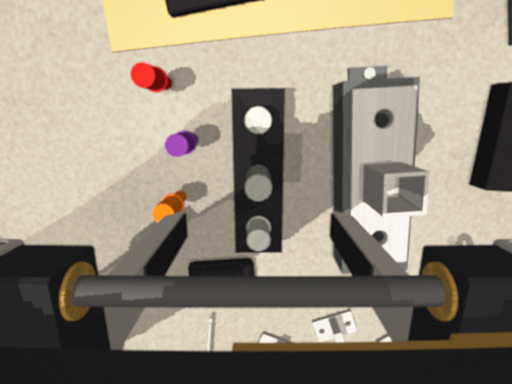

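Request:
{"api": "apply_moves", "payload": {
  "targets": [
    [1,[0,0,0.04],0],
    [1,[0,0,0.08],0],
    [1,[0,0,0.12],0],
    [1,[0,0,0.141],0],
    [1,[0,0,0.141],0],
    [-1,[0,0,0.141],0],
    [-1,[0,0,0.141],0],
    [-1,[0,0,0.141],0],
    [-1,[0,0,0.141],0],
    [-1,[0,0,0.141],0]
  ],
  "grip_force": 60
}}

```text
time_s: 2.4
tool_pos: [0.4549, 0.2758, 0.0845]
tcp_rot: [180.0, 0.0, 84.5]
ft_force: [-0.3, 0.0, 0.0]
opening: 0.0573
```

```bash
python3 - <<'E'
from h import *
plan(.4545,.2755,.2,84.4)
c=load('w1'); P=cloud(c);Z=P[...,2]
print('holes',at_z(c,383,118,.06),at_z(c,380,238,.06))
for lo,hi in((.055,.066),(.044,.055)):
    m=((Z>lo)&(Z<hi)).astype(np.uint8); m[:,:330]=0; m[275:]=0
    q=P[m>0]; r=cv2.minAreaRect((q[:,:2]*1000).astype(np.float32)); print(len(q),r)
# hole ellipse: dark region inside plate
a=cv2.cvtColor(c['pixels'],cv2.COLOR_BGR2GRAY)
b=a[85:265,330:440]; cv2.imwrite('pics/w1c.png',cv2.resize(b,None,fx=5,fy=3.3 if 0 else 3.3))
print(a[105:132:2,368:398:2])
E
```

```text
shift [-0.0004 -0.0003 -0.1155] twist 0.08 now [0.4549 0.2758 0.0845] [1.800e+02 3.000e-02 8.448e+01] F [-0.3  0.   0. ] op 0.0573 t 2.4
holes [0.60643355 0.32850805 0.06      ] [0.60366429 0.177197   0.06      ]
7030 ((604.0926513671875, 253.71279907226562), (219.6416473388672, 75.7195816040039), 87.97593688964844)
2414 ((603.9046020507812, 248.47640991210938), (251.46578979492188, 91.63003540039062), 88.08191680908203)
[[192 192 194 192 191 189 185 186 184 187 187 188 185 185 186]
 [193 193 193 189 189 187 186 182 174 180 183 188 185 183 184]
 [192 190 193 193 189 178 151 126 116 123 141 174 184 179 180]
 [192 189 191 191 173 123  87  76  80  81  94 125 168 182 186]
 [191 192 186 181 124  60  53  52  61  75  81  93 139 171 186]
 [192 191 189 163  71  41  43  46  46  52  70  87 114 169 186]
 [192 192 192 138  44  41  42  43  42  45  56  84 107 168 187]
 [191 192 190 125  44  40  42  41  43  43  54  84 112 160 184]
 [191 191 184 123  48  40  44  43  42  41  61  91 125 173 187]
 [192 191 191 159  61  41  43  44  42  48  80 108 153 174 185]
 [189 190 192 183 113  51  44  43  48  76 107 142 176 182 187]
 [191 188 190 189 171 131  89  81 100 126 152 180 182 183 186]
 [192 190 185 184 190 182 168 162 169 178 182 186 182 181 186]
 [193 190 192 189 188 186 185 183 183 188 185 186 182 186 186]]
```

Request:
{"api": "apply_moves", "payload": {
  "targets": [
    [-1,[0,0,0],0],
    [-1,[0,0,0],0],
    [-1,[0,0,0],0],
    [-1,[0,0,0],0],
    [-1,[0,0,0],0],
    [-1,[0,0,0],0],
    [-1,[0,0,0],0],
    [-1,[0,0,0],0]
  ],
  "grip_force": 60
}}

```text
time_s: 3.2
tool_pos: [0.4549, 0.2758, 0.0845]
tcp_rot: [-180.0, 0.0, 84.5]
ft_force: [1.2, 0.0, -0.1]
opening: 0.0259
```

Request:
{"api": "apply_moves", "payload": {
  "targets": [
    [-1,[0,0,-0.03],0],
    [-1,[0,0,-0.06],0],
    [-1,[0,0,-0.1],0],
    [-1,[0,0,-0.14],0],
    [-1,[0,0,-0.14],0],
    [-1,[0,0,-0.14],0]
  ]
}}

```text
time_s: 3.8
tool_pos: [0.4548, 0.2759, 0.2245]
tcp_rot: [180.0, -0.0, 84.5]
ft_force: [-0.1, -0.2, -3.4]
opening: 0.0263
```

```bash
python3 - <<'E'
from h import *
plan(.6066,.3266,.225,88)
E
```

```text
shift [ 0.065   0.1462 -0.0004] twist -3.51 now [0.4548 0.2759 0.2245] [ 1.7998e+02 -1.0000e-02  8.4490e+01] F [-0.1 -0.2 -3.4] op 0.0263 t 3.8
```

Request:
{"api": "apply_moves", "payload": {
  "targets": [
    [-1,[0.02,0.05,0],-3.5],
    [-1,[0.04,0.09,0],-3.5],
    [-1,[0.062,0.1464,0],-3.5],
    [-1,[0.062,0.1464,0],-3.5],
    [-1,[0.062,0.1464,0],-3.5],
    [-1,[0.062,0.1464,0.03],-3.5],
    [-1,[0.062,0.1464,0.065],-3.5],
    [-1,[0.062,0.1464,0.065],-3.5],
    [-1,[0.062,0.1464,0.065],-3.5]
  ]
}}

```text
time_s: 4.7
tool_pos: [0.6057, 0.3234, 0.1597]
tcp_rot: [-180.0, 0.0, 88.0]
ft_force: [0.5, 0.5, -1.9]
opening: 0.0261
```

```bash
python3 - <<'E'
from h import *
plan(.6066,.3236,.0795,88)
c=shot('scene','s1'); d=cv2.resize(c['pixels'][150:270,270:430],(800,600),interpolation=cv2.INTER_CUBIC); cv2.imwrite('pics/s1c.png',d)
E
```

```text
shift [0.0003 0.0009 0.0802] twist -0.01 now [0.6057 0.3234 0.1597] [-1.7995e+02  3.0000e-02  8.7990e+01] F [ 0.5  0.5 -1.9] op 0.0261 t 4.7
```

View pics/s1c.png

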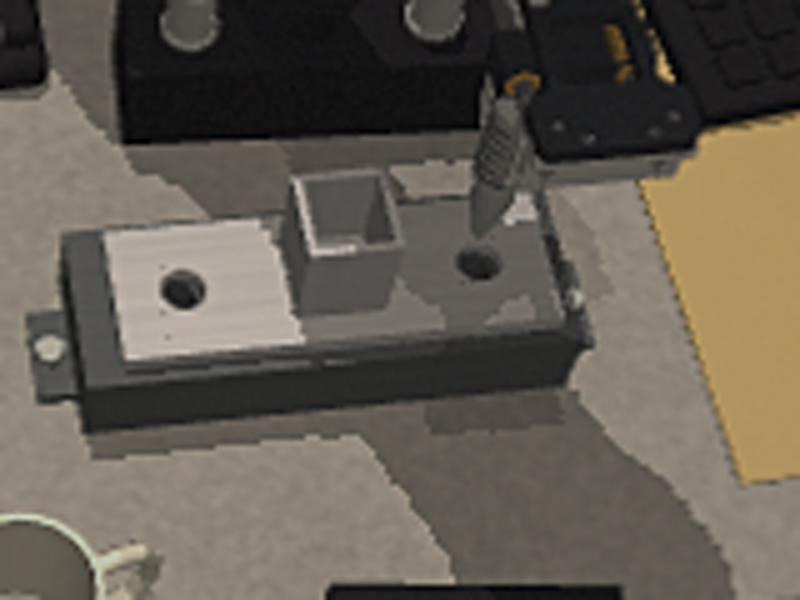

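The drift hangs upright with its tip (480,235) just above the plate hole (480,263). I'm lowering it.

Request:
{"api": "apply_moves", "payload": {
  "targets": [
    [-1,[0.0003,0.0009,0.015],0],
    [-1,[0.0003,0.0009,0.03],0],
    [-1,[0.0003,0.0009,0.04],0],
    [-1,[0.0003,0.0009,0.05],0],
    [-1,[0.0003,0.0009,0.05],0]
  ]
}}

```text
time_s: 5.25
tool_pos: [0.6068, 0.3242, 0.1092]
tcp_rot: [-180.0, -0.0, 88.0]
ft_force: [-0.5, 2.2, -3.0]
opening: 0.0261
```

```bash
python3 - <<'E'
from h import *
plan(.6066,.3236,.0795,88)
E
```

```text
shift [-0.0006 -0.0001  0.0297] twist 0.01 now [0.6068 0.3242 0.1092] [-179.96   -0.     88.01] F [-0.5  2.2 -3. ] op 0.0261 t 5.2
```

Request:
{"api": "apply_moves", "payload": {
  "targets": [
    [-1,[-0.0006,-0.0001,0.007],0],
    [-1,[-0.0006,-0.0001,0.013],0],
    [-1,[-0.0006,-0.0001,0.019],0],
    [-1,[-0.0006,-0.0001,0.024],0],
    [-1,[-0.0006,-0.0001,0.028],0],
    [-1,[-0.0006,-0.0001,0.029],0]
  ]
}}

```text
time_s: 5.85
tool_pos: [0.6065, 0.3235, 0.0797]
tcp_rot: [-179.9, 0.0, 88.0]
ft_force: [-1.3, 2.2, -1.9]
opening: 0.0264
```

```bash
python3 - <<'E'
from h import *
plan(.6066,.3236,.0795,88)
E
```

```text
shift [0.0001 0.0001 0.0002] twist 0.01 now [0.6065 0.3235 0.0797] [-1.7994e+02  1.0000e-02  8.8010e+01] F [-1.3  2.2 -1.9] op 0.0264 t 5.8
```

Nearly home with little force. I'll press lightly onto the shoulder to confirm.

Request:
{"api": "apply_moves", "payload": {
  "targets": [
    [-1,[0,0,0.001],0],
    [-1,[0,0,0.0015],0],
    [-1,[0,0,0.002],0],
    [-1,[0,0,0.002],0]
  ]
}}

```text
time_s: 6.25
tool_pos: [0.6067, 0.3237, 0.0794]
tcp_rot: [-180.0, -0.0, 88.0]
ft_force: [-9.5, -0.3, 18.3]
opening: 0.0264
```

Request:
{"api": "apply_moves", "payload": {
  "targets": [
    [1,[0,0,0],0],
    [1,[0,0,0],0],
    [1,[0,0,0],0],
    [1,[0,0,0],0],
    [1,[0,0,0],0],
    [1,[0,0,0],0],
    [1,[0,0,0],0],
    [1,[0,0,-0.02],0],
    [1,[0,0,-0.06],0],
    [1,[0,0,-0.11],0]
  ]
}}

```text
time_s: 7.25
tool_pos: [0.6058, 0.3231, 0.1891]
tcp_rot: [-179.8, 0.1, 88.0]
ft_force: [0.2, 0.9, 0.5]
opening: 0.0935
```

Request:
{"api": "apply_moves", "payload": {
  "targets": [
    [1,[0,0,-0.04],0],
    [1,[0,0,-0.04],0]
  ]
}}

```text
time_s: 7.45
tool_pos: [0.6081, 0.3239, 0.2353]
tcp_rot: [179.8, -0.2, 88.0]
ft_force: [0.2, -0.7, -0.1]
opening: 0.0938
```

```bash
python3 - <<'E'
from h import *
plan(.4489,.2113,.2245,84.4)
c=shot('wrist','w2'); P=cloud(c);Z=P[...,2]
m=((Z>.085)&(Z<.135)).astype(np.uint8); N,L=cv2.connectedComponents(m)
for i in range(1,N):
    q=P[L==i]
    if len(q)>60:
        t=q[q[:,2]>np.nanmax(q[:,2])-.006]; r=cv2.minAreaRect((t[:,:2]*1000).astype(np.float32)); print(len(q),np.round(r[0],1),np.round(r[1],1),np.argwhere(L==i).mean(0),t[:,2].mean())
E
```

```text
shift [-0.1181 -0.1552  0.0098] twist 3.6 now [0.6081 0.3239 0.2353] [179.79  -0.18  88.  ] F [ 0.2 -0.7 -0.1] op 0.0938 t 7.5
386 [345.4 398.6] [24.7 24.7] [121.1761658   22.75647668] 0.08657805952534109
590 [460.9 340.6] [24.9 25. ] [169.59491525 125.52372881] 0.10623377668155151
635 [607. 324.] [25.6 26.1] [181.68818898 256.52755906] 0.12142473408168689
357 [368.6 322.8] [25.8 25.2] [185.89355742  55.74789916] 0.08645401416974019
1539 [604.3 249. ] [47.6 45.9] [245.10266407 256.47953216] 0.12129193191544851
102 [341.  253.6] [10.1 23.7] [241.41176471  45.91176471] 0.08642677389163124
203 [752.5 103.2] [45.8 11.1] [334.34975369 369.81773399] 0.09046725920579404
```

View pics/w2.png

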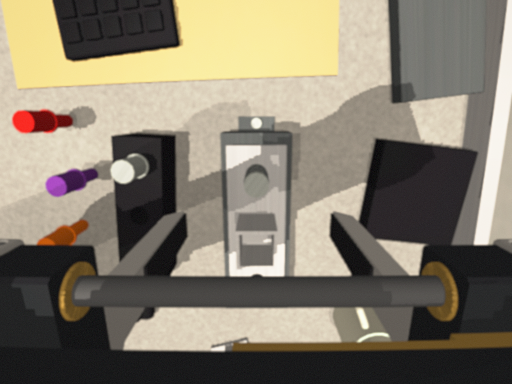

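The drift is seated: top at 0.120, socket centre back to y=0.249. Next is the near bolt, at (0.449, 0.211).

Request:
{"api": "apply_moves", "payload": {
  "targets": [
    [1,[-0.118,-0.155,0.01],3.6],
    [1,[-0.118,-0.155,0.01],3.6],
    [1,[-0.118,-0.155,0.01],3.6],
    [1,[-0.118,-0.155,0.01],3.6],
    [1,[-0.118,-0.155,0.01],3.6],
    [1,[-0.118,-0.155,0.01],3.6],
    [1,[-0.118,-0.155,0.01],3.6]
  ]
}}

```text
time_s: 8.2
tool_pos: [0.4485, 0.2116, 0.2214]
tcp_rot: [180.0, -0.1, 84.4]
ft_force: [-0.0, 0.3, -0.1]
opening: 0.0941
```

```bash
python3 - <<'E'
from h import *
plan(.4489,.2113,.073,84.4)
c=shot('wrist','w3'); P=cloud(c);Z=P[...,2]
m=((Z>.085)&(Z<.135)).astype(np.uint8); N,L=cv2.connectedComponents(m)
for i in range(1,N):
    q=P[L==i]
    if len(q)>60:
        t=q[q[:,2]>np.nanmax(q[:,2])-.006]; r=cv2.minAreaRect((t[:,:2]*1000).astype(np.float32)); print(len(q),np.round(r[0],1),np.round(r[1],1),np.argwhere(L==i).mean(0),t[:,2].mean())
E
```

```text
shift [-0.0004  0.0004  0.1484] twist 0.03 now [0.4485 0.2116 0.2214] [ 1.7997e+02 -5.0000e-02  8.4430e+01] F [-0.   0.3 -0.1] op 0.0941 t 8.2
444 [344.9 394.8] [18.6 26.2] [  8.76576577 135.46846847] 0.08650791634706888
679 [460.6 340.2] [25.1 24.8] [ 52.69808542 257.42415317] 0.1064317569240328
1224 [606.2 323.2] [27.4 26.1] [ 55.29330065 410.4624183 ] 0.12133276503448895
506 [368.8 322.1] [24.9 25.2] [ 83.54150198 170.81818182] 0.08656960525582365
2269 [603.7 249.4] [45.7 47.6] [134.14279418 408.33979727] 0.1211569342735867
422 [340.5 245. ] [25.2 25.5] [159.43838863 157.23933649] 0.08646233588307171
531 [449.1 211.1] [25.4 24.2] [182.826742   258.51224105] 0.10642635218676914
```

Request:
{"api": "apply_moves", "payload": {
  "targets": [
    [1,[-0.0004,0.0004,0.045],0],
    [1,[-0.0004,0.0004,0.09],0],
    [1,[-0.0004,0.0004,0.13],0],
    [1,[-0.0004,0.0004,0.1484],0],
    [1,[-0.0004,0.0004,0.1484],0],
    [-1,[-0.0004,0.0004,0.1484],0],
    [-1,[-0.0004,0.0004,0.1484],0],
    [-1,[-0.0004,0.0004,0.1484],0],
    [-1,[-0.0004,0.0004,0.1484],0],
    [-1,[-0.0004,0.0004,0.1484],0]
  ],
  "grip_force": 40
}}

```text
time_s: 9.25
tool_pos: [0.4492, 0.2114, 0.0735]
tcp_rot: [179.9, -0.1, 84.4]
ft_force: [0.6, 0.0, -0.5]
opening: 0.0576
```

Request:
{"api": "apply_moves", "payload": {
  "targets": [
    [-1,[0,0,0],0],
    [-1,[0,0,0],0],
    [-1,[0,0,0],0],
    [-1,[0,0,0],0],
    [-1,[0,0,0],0],
    [-1,[0,0,0],0],
    [-1,[0,0,0],0]
  ]
}}

```text
time_s: 9.95
tool_pos: [0.4492, 0.2114, 0.0735]
tcp_rot: [179.9, -0.1, 84.4]
ft_force: [0.2, 0.0, 0.5]
opening: 0.0256
```

Request:
{"api": "apply_moves", "payload": {
  "targets": [
    [-1,[0,0,-0.03],0],
    [-1,[0,0,-0.06],0],
    [-1,[0,0,-0.1],0],
    [-1,[0,0,-0.15],0],
    [-1,[0,0,-0.15],0],
    [-1,[0,0,-0.15],0]
  ]
}}

```text
time_s: 10.55
tool_pos: [0.4491, 0.2115, 0.2238]
tcp_rot: [179.9, -0.2, 84.4]
ft_force: [0.1, -0.0, -3.1]
opening: 0.0257
```

```bash
python3 - <<'E'
from h import *
plan(.6017,.1738,.223,88)
E
```

```text
shift [-0.0228  0.1555  0.001 ] twist -3.55 now [0.4491 0.2115 0.2238] [ 1.7989e+02 -1.5000e-01  8.4450e+01] F [ 0.1 -0.  -3.1] op 0.0257 t 10.6
```

Request:
{"api": "apply_moves", "payload": {
  "targets": [
    [-1,[-0.0228,0.05,0],-3.5],
    [-1,[-0.0228,0.1,0],-3.5],
    [-1,[-0.0228,0.1553,0],-3.5],
    [-1,[-0.0228,0.1553,0],-3.5],
    [-1,[-0.0228,0.1553,0],-3.5],
    [-1,[-0.0228,0.1553,0.04],-3.5],
    [-1,[-0.0228,0.1553,0.08],-3.5],
    [-1,[-0.0228,0.1553,0.09],-3.5],
    [-1,[-0.0228,0.1553,0.09],-3.5],
    [-1,[-0.0228,0.1553,0.09],-3.5]
  ]
}}

```text
time_s: 11.55
tool_pos: [0.602, 0.1743, 0.1356]
tcp_rot: [179.8, -0.2, 88.0]
ft_force: [0.4, 0.2, -1.6]
opening: 0.0251
```

```bash
python3 - <<'E'
from h import *
plan(.6014,.1737,.0685,88)
E
```

```text
shift [-0.0008 -0.0008  0.0671] twist -0.04 now [0.602  0.1743 0.1356] [179.8   -0.18  87.96] F [ 0.4  0.2 -1.6] op 0.0251 t 11.6
```

Request:
{"api": "apply_moves", "payload": {
  "targets": [
    [-1,[-0.0008,-0.0008,0.008],0],
    [-1,[-0.0008,-0.0008,0.018],0],
    [-1,[-0.0008,-0.0008,0.026],0],
    [-1,[-0.0008,-0.0008,0.034],0],
    [-1,[-0.0008,-0.0008,0.042],0],
    [-1,[-0.0008,-0.0008,0.05],0],
    [-1,[-0.0008,-0.0008,0.056],0],
    [-1,[-0.0008,-0.0008,0.062],0],
    [-1,[-0.0008,-0.0008,0.065],0],
    [-1,[-0.0008,-0.0008,0.0665],0]
  ]
}}

```text
time_s: 12.55
tool_pos: [0.6014, 0.1737, 0.0688]
tcp_rot: [179.8, -0.2, 88.0]
ft_force: [0.2, 0.1, -1.7]
opening: 0.0256
```

```bash
python3 - <<'E'
from h import *
plan(.6014,.1737,.0685,88)
E
```

```text
shift [0.     0.     0.0003] twist -0.04 now [0.6014 0.1737 0.0688] [ 1.7982e+02 -1.7000e-01  8.7960e+01] F [ 0.2  0.1 -1.7] op 0.0256 t 12.6
```

Request:
{"api": "apply_moves", "payload": {
  "targets": [
    [-1,[0,0,0.001],0],
    [-1,[0,0,0.0015],0],
    [1,[0,0,0],0],
    [1,[0,0,0],0],
    [1,[0,0,0],0],
    [1,[0,0,0],0],
    [1,[0,0,0],0],
    [1,[0,0,0],0],
    [1,[0,0,-0.04],0],
    [1,[0,0,-0.09],0]
  ]
}}

```text
time_s: 13.55
tool_pos: [0.5998, 0.173, 0.1581]
tcp_rot: [-180.0, -0.1, 88.0]
ft_force: [0.3, 0.6, 0.8]
opening: 0.0857
```

Request:
{"api": "apply_moves", "payload": {
  "targets": [
    [1,[0,0,-0.045],0],
    [1,[0.05,0,-0.05],0],
    [1,[0.1,0,-0.05],0],
    [1,[0.15,0,-0.05],0],
    [1,[0.15,0,-0.05],0],
    [1,[0.15,0,-0.05],0],
    [1,[0.15,0,-0.05],0]
  ]
}}

```text
time_s: 14.25
tool_pos: [0.6056, 0.3216, 0.2083]
tcp_rot: [-180.0, -0.0, 87.9]
ft_force: [-0.2, -0.0, -0.4]
opening: 0.0941
```

```bash
python3 - <<'E'
from h import *
plan(.6066,.3236,.0795,88)
c=shot('wrist','w4'); P=cloud(c);Z=P[...,2]
m=((Z>.085)&(Z<.135)).astype(np.uint8); N,L=cv2.connectedComponents(m)
for i in range(1,N):
    q=P[L==i]
    if len(q)>60:
        t=q[q[:,2]>np.nanmax(q[:,2])-.006]; r=cv2.minAreaRect((t[:,:2]*1000).astype(np.float32)); print(len(q),np.round(r[0],1),np.round(r[1],1),np.argwhere(L==i).mean(0),t[:,2].mean())
c=shot('scene','s2'); d=cv2.resize(c['pixels'][130:270,220:420],(800,560),interpolation=cv2.INTER_CUBIC); cv2.imwrite('pics/s2c.png',d)
P=cloud(c)
for p,h in(((.6014,.1737),.1),((.6066,.3236),.12)):
    u,v=proj(c,(*p,h)); q=P[int(v)-12:int(v)+12,int(u)-12:int(u)+12].reshape(-1,3); q=q[np.hypot(q[:,0]-p[0],q[:,1]-p[1])<.013]; print(p,np.percentile(q[:,2],[90,97]))
E
```

```text
shift [0.002  0.001  0.1288] twist -0.13 now [0.6056 0.3216 0.2083] [-1.7999e+02 -3.0000e-02  8.7870e+01] F [-0.2 -0.  -0.4] op 0.0941 t 14.2
391 [348.  398.1] [26.3 20.2] [120.05882353   7.81329923] 0.0864219883627437
721 [460.5 340.8] [25.6 25.5] [171.89597781 116.75728155] 0.10628191049963924
768 [607.1 323.9] [26.2 25.7] [184.97005208 259.28125   ] 0.1214281320709658
420 [368.7 322.4] [26.7 25.4] [189.32142857  42.46190476] 0.086399719832311
1676 [604.4 251.3] [43.7 45.7] [250.25119332 259.33174224] 0.12088405795217276
255 [601.  169.8] [19.1 23.1] [312.73333333 259.11764706] 0.10149718430019558
(0.6014, 0.1737) [0.10173773 0.10352859]
(0.6066, 0.3236) [0.12110427 0.12177674]
```

View pics/s2c.png

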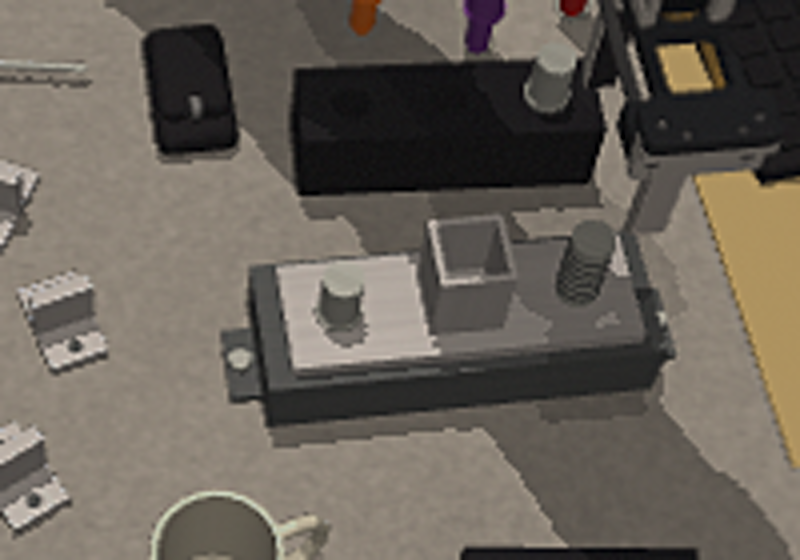

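Bolt 1 is home at (341,295) beside the seated drift at (585,260). Next I pull the drift out.

Request:
{"api": "apply_moves", "payload": {
  "targets": [
    [1,[0.002,0.001,0.03],0],
    [1,[0.002,0.001,0.07],0],
    [1,[0.002,0.001,0.11],0],
    [1,[0.002,0.001,0.1288],0],
    [1,[0.002,0.001,0.1288],0],
    [-1,[0.002,0.001,0.1288],0],
    [-1,[0.002,0.001,0.1288],0],
    [-1,[0.002,0.001,0.1288],0],
    [-1,[0.002,0.001,0.1288],0],
    [-1,[0.002,0.001,0.1288],0]
  ],
  "grip_force": 60
}}

```text
time_s: 15.35
tool_pos: [0.6069, 0.3236, 0.0803]
tcp_rot: [180.0, -0.1, 87.8]
ft_force: [-0.5, -0.1, 1.3]
opening: 0.0577
```

Request:
{"api": "apply_moves", "payload": {
  "targets": [
    [-1,[0,0,0],0],
    [-1,[0,0,0],0],
    [-1,[0,0,0],0],
    [-1,[0,0,0],0],
    [-1,[0,0,0],0],
    [-1,[0,0,0],0],
    [-1,[0,0,0],0]
  ]
}}

```text
time_s: 16.05
tool_pos: [0.6068, 0.3236, 0.0803]
tcp_rot: [180.0, -0.1, 87.8]
ft_force: [0.2, 0.5, 0.8]
opening: 0.0265
```

Request:
{"api": "apply_moves", "payload": {
  "targets": [
    [-1,[0,0,-0.02],0],
    [-1,[0,0,-0.04],0],
    [-1,[0,0,-0.07],0],
    [-1,[0,0,-0.11],0],
    [-1,[0,0,-0.145],0],
    [-1,[0,0,-0.145],0],
    [-1,[0,0,-0.145],0]
  ]
}}

```text
time_s: 16.75
tool_pos: [0.6067, 0.3234, 0.2253]
tcp_rot: [180.0, -0.1, 87.8]
ft_force: [0.1, 0.3, -3.9]
opening: 0.0261
```

```bash
python3 - <<'E'
from h import *
plan(.4549,.2758,.2245,84.4)
E
```

```text
shift [-0.0533 -0.1499  0.0006] twist 3.45 now [0.6067 0.3234 0.2253] [ 1.7996e+02 -1.0000e-01  8.7850e+01] F [ 0.1  0.3 -3.9] op 0.0261 t 16.8
```

Request:
{"api": "apply_moves", "payload": {
  "targets": [
    [-1,[-0.018,-0.05,0],3.4],
    [-1,[-0.036,-0.1,0],3.4],
    [-1,[-0.0533,-0.1499,0],3.4],
    [-1,[-0.0533,-0.1499,0],3.4],
    [-1,[-0.0533,-0.1499,0],3.4],
    [-1,[-0.0533,-0.1499,0.03],3.4],
    [-1,[-0.0533,-0.1499,0.05],3.4],
    [-1,[-0.0533,-0.1499,0.055],3.4],
    [-1,[-0.0533,-0.1499,0.055],3.4]
  ]
}}

```text
time_s: 17.65
tool_pos: [0.4554, 0.2756, 0.1692]
tcp_rot: [-180.0, 0.0, 84.4]
ft_force: [0.0, 0.4, -2.5]
opening: 0.0264
```

```bash
python3 - <<'E'
from h import *
plan(.4549,.2758,.0855,84.4)
E
```

```text
shift [ 0.0002 -0.0005  0.0837] twist 0.02 now [0.4554 0.2756 0.1692] [-1.7998e+02  1.0000e-02  8.4420e+01] F [ 0.   0.4 -2.5] op 0.0264 t 17.6
```

Request:
{"api": "apply_moves", "payload": {
  "targets": [
    [-1,[0.0002,-0.0005,0.015],0],
    [-1,[0.0002,-0.0005,0.03],0],
    [-1,[0.0002,-0.0005,0.04],0],
    [-1,[0.0002,-0.0005,0.05],0],
    [-1,[0.0002,-0.0005,0.06],0],
    [-1,[0.0002,-0.0005,0.07],0],
    [-1,[0.0002,-0.0005,0.078],0],
    [-1,[0.0002,-0.0005,0.083],0],
    [-1,[0.0002,-0.0005,0.0838],0]
  ]
}}

```text
time_s: 18.55
tool_pos: [0.4549, 0.2758, 0.0852]
tcp_rot: [-180.0, 0.0, 84.4]
ft_force: [-2.6, -1.2, 4.4]
opening: 0.0262
```

```bash
python3 - <<'E'
from h import *
plan(.4549,.2758,.0855,84.4)
E
```

```text
shift [-0.      0.     -0.0003] twist 0.02 now [0.4549 0.2758 0.0852] [-1.7996e+02  2.0000e-02  8.4420e+01] F [-2.6 -1.2  4.4] op 0.0262 t 18.6
```

Request:
{"api": "apply_moves", "payload": {
  "targets": [
    [1,[0,0,0],0],
    [1,[0,0,0],0],
    [1,[0,0,0],0],
    [1,[0,0,0],0],
    [1,[0,0,0],0],
    [1,[0,0,0],0],
    [1,[0,0,0],0],
    [1,[0,0,-0.03],0],
    [1,[0,0,-0.07],0],
    [1,[0,0,-0.07],0]
  ],
  "grip_force": 40
}}

```text
time_s: 19.55
tool_pos: [0.4569, 0.2768, 0.1594]
tcp_rot: [179.8, -0.2, 84.4]
ft_force: [-0.3, 0.1, -0.3]
opening: 0.0938
```

Request:
{"api": "apply_moves", "payload": {
  "targets": [
    [1,[0.03,0,0],0],
    [1,[0.065,0,0],0],
    [1,[0.065,0,0],0],
    [1,[0.065,0,0],0]
  ]
}}

```text
time_s: 19.95
tool_pos: [0.463, 0.3417, 0.159]
tcp_rot: [179.8, -0.2, 84.4]
ft_force: [0.0, -2.3, -0.0]
opening: 0.0942
```

```bash
python3 - <<'E'
from h import *
plan(.4612,.3405,.073,84.4)
E
```

```text
shift [-0.0017 -0.0019  0.086 ] twist 0.05 now [0.463  0.3417 0.159 ] [179.81  -0.19  84.45] F [ 0.  -2.3 -0. ] op 0.0942 t 19.9
```

Request:
{"api": "apply_moves", "payload": {
  "targets": [
    [1,[-0.0017,-0.0019,0.03],0],
    [1,[-0.0017,-0.0019,0.06],0],
    [1,[-0.0017,-0.0019,0.086],0],
    [1,[-0.0017,-0.0019,0.086],0],
    [-1,[-0.0017,-0.0019,0.086],0],
    [-1,[-0.0017,-0.0019,0.086],0],
    [-1,[-0.0017,-0.0019,0.086],0],
    [-1,[-0.0017,-0.0019,0.086],0],
    [-1,[-0.0017,-0.0019,0.086],0],
    [-1,[-0.0017,-0.0019,0.086],0]
  ]
}}

```text
time_s: 20.95
tool_pos: [0.4613, 0.3406, 0.0732]
tcp_rot: [179.8, -0.2, 84.5]
ft_force: [0.1, 0.9, -0.0]
opening: 0.0497
```

Request:
{"api": "apply_moves", "payload": {
  "targets": [
    [-1,[0,0,0],0],
    [-1,[0,0,0],0],
    [-1,[0,0,0],0],
    [-1,[0,0,0],0],
    [-1,[0,0,0],0],
    [-1,[0,0,0],0],
    [-1,[0,0,0],0]
  ]
}}

```text
time_s: 21.65
tool_pos: [0.4612, 0.3406, 0.0732]
tcp_rot: [179.8, -0.2, 84.5]
ft_force: [-0.3, 0.9, -0.1]
opening: 0.0249
```

Request:
{"api": "apply_moves", "payload": {
  "targets": [
    [-1,[0,0,-0.03],0],
    [-1,[0,0,-0.06],0],
    [-1,[0,0,-0.1],0],
    [-1,[0,0,-0.14],0],
    [-1,[0,0,-0.14],0],
    [-1,[0,0,-0.14],0]
  ]
}}

```text
time_s: 22.25
tool_pos: [0.4607, 0.3402, 0.2134]
tcp_rot: [179.8, -0.3, 84.5]
ft_force: [0.1, -0.6, -2.6]
opening: 0.0251
```

```bash
python3 - <<'E'
from h import *
plan(.6066,.3236,.213,88)
c=shot('top','t2'); P=cloud(c);Z=P[...,2]
q=P[(Z>.1)&(Z<.13)&(abs(P[...,0]-.604)<.05)&(abs(P[...,1]-.25)<.045)]; r=cv2.minAreaRect((q[:,:2]*1000).astype(np.float32)); print(r)
E
```

```text
shift [-0.0025  0.1468  0.0009] twist -3.54 now [0.4607 0.3402 0.2134] [179.78  -0.26  84.46] F [ 0.1 -0.6 -2.6] op 0.0251 t 22.2
((602.0333251953125, 248.8265380859375), (46.93462371826172, 46.29265213012695), 88.39106750488281)
```

Request:
{"api": "apply_moves", "payload": {
  "targets": [
    [-1,[-0.0025,0.05,0],-3.5],
    [-1,[-0.0025,0.1,0],-3.5],
    [-1,[-0.0025,0.1468,0],-3.5],
    [-1,[-0.0025,0.1468,0],-3.5],
    [-1,[-0.0025,0.1468,0],-3.5],
    [-1,[-0.0025,0.1468,0.04],-3.5],
    [-1,[-0.0025,0.1468,0.075],-3.5],
    [-1,[-0.0025,0.1468,0.08],-3.5],
    [-1,[-0.0025,0.1468,0.08],-3.5],
    [-1,[-0.0025,0.1468,0.08],-3.5]
  ]
}}

```text
time_s: 23.3
tool_pos: [0.6067, 0.3241, 0.1345]
tcp_rot: [179.8, -0.2, 88.0]
ft_force: [-0.1, -0.7, -1.9]
opening: 0.0256
```

```bash
python3 - <<'E'
from h import *
plan(.6066,.3236,.0683,88)
E
```

```text
shift [-0.0007 -0.0004  0.0662] twist -0.01 now [0.6067 0.3241 0.1345] [179.75  -0.22  87.99] F [-0.1 -0.7 -1.9] op 0.0256 t 23.3
```

Request:
{"api": "apply_moves", "payload": {
  "targets": [
    [-1,[-0.0007,-0.0004,0.01],0],
    [-1,[-0.0007,-0.0004,0.018],0],
    [-1,[-0.0007,-0.0004,0.026],0],
    [-1,[-0.0007,-0.0004,0.034],0],
    [-1,[-0.0007,-0.0004,0.042],0],
    [-1,[-0.0007,-0.0004,0.05],0],
    [-1,[-0.0007,-0.0004,0.056],0],
    [-1,[-0.0007,-0.0004,0.062],0],
    [-1,[-0.0007,-0.0004,0.065],0],
    [-1,[-0.0007,-0.0004,0.067],0]
  ]
}}

```text
time_s: 24.3
tool_pos: [0.6067, 0.3237, 0.068]
tcp_rot: [179.8, -0.2, 88.0]
ft_force: [-10.7, -2.2, 24.7]
opening: 0.0256
```

```bash
python3 - <<'E'
from h import *
plan(.6066,.3236,.0683,88)
E
```

```text
shift [-0.0001 -0.0001 -0.0003] twist -0.01 now [0.6067 0.3237 0.068 ] [179.76  -0.24  87.99] F [-10.7  -2.2  24.7] op 0.0256 t 24.3
```

Request:
{"api": "apply_moves", "payload": {
  "targets": [
    [1,[0,0,-0.0005],0],
    [1,[0,0,-0.0005],0],
    [1,[0,0,-0.0005],0],
    [1,[0,0,-0.0005],0],
    [1,[0,0,-0.0005],0],
    [1,[0,0,-0.0005],0],
    [1,[0,0,-0.0005],0],
    [1,[0,0,-0.04],0],
    [1,[0,0,-0.09],0],
    [1,[0,0,-0.12],0]
  ]
}}

```text
time_s: 25.3
tool_pos: [0.607, 0.3233, 0.1916]
tcp_rot: [179.6, -0.3, 88.0]
ft_force: [0.1, 0.0, -0.2]
opening: 0.0939
```

Request:
{"api": "apply_moves", "payload": {
  "targets": [
    [1,[-0.03,0,-0.03],0],
    [1,[-0.08,0,-0.03],0],
    [1,[-0.13,0,-0.03],0],
    [1,[-0.18,0,-0.03],0],
    [1,[-0.23,0,-0.03],0],
    [1,[-0.23,0,-0.03],0],
    [1,[-0.23,0,-0.03],0]
  ]
}}

```text
time_s: 26.0
tool_pos: [0.5987, 0.0924, 0.2206]
tcp_rot: [179.6, -0.3, 87.9]
ft_force: [0.2, 0.7, 0.6]
opening: 0.0943
```

```bash
cat >> h.py <<'E'
def look(f):
    s=1.5625
    for n,B in(('top',(395,240,475,400)),('scene',(300,250,400,425))):
        c=shot(n,f+n); P=cloud(c);Z=P[...,2]
        x0,y0,x1,y1=[int(q/s) for q in B]
        for lo,hi,t in((.005,.055,'all'),(.036,.055,'rib')):
            m=((Z>lo)&(Z<hi)&(P[...,1]<.06)&(P[...,1]>-.1)&(P[...,0]>.36)&(P[...,0]<.74)).astype(np.uint8)
            N,L=cv2.connectedComponents(m)
            for i in range(1,N):
                q=P[L==i]
                if len(q)>35:
                    r=cv2.minAreaRect((q[:,:2]*1000).astype(np.float32)); print(n,t,len(q),np.round(r[0],1),np.round(r[1],1),round(r[2],1))
E
python3 - <<'E'
from h import *
plan(.6,.1,.2)
look('a')
c=load('ascene'); P=cloud(c)
for p,h in(((.6014,.1737),.1),((.6066,.3236),.1),((.4549,.2758),.125)):
    u,v=proj(c,(*p,h)); q=P[int(v)-12:int(v)+12,int(u)-12:int(u)+12].reshape(-1,3); q=q[np.hypot(q[:,0]-p[0],q[:,1]-p[1])<.013]; print(p,np.percentile(q[:,2],[90,97]))
cv2.imwrite('pics/as.png',cv2.resize(c['pixels'],(800,600),interpolation=cv2.INTER_CUBIC))
# drawer
c=load('top0'); P=cloud(c);Z=P[...,2]
for lo,hi in((.015,.03),(.064,.085),(.086,.096),(.045,.058)):
    m=((Z>lo)&(Z<hi)&(P[...,1]<-.1)&(P[...,1]>-.45)&(P[...,0]<.75)).astype(np.uint8)
    N,L=cv2.connectedComponents(m)
    for i in range(1,N):
        q=P[L==i]
        if len(q)>60: r=cv2.minAreaRect((q[:,:2]*1000).astype(np.float32)); print(lo,len(q),np.round(r[0],1),np.round(r[1],1),round(r[2],1),np.median(q[:,2]).round(3))
E
```

```text
shift [0.0075 0.0009 0.0207] twist 0 now [0.5987 0.0924 0.2206] [179.59  -0.35  87.85] F [0.2 0.7 0.6] op 0.0943 t 26.0
top all 72 [731.3 -29.8] [56.6 16. ] 89.0
top all 214 [656.5 -37.9] [63.3 40. ] 25.8
top all 213 [550.8   4.5] [63.8 40. ] 13.6
top all 222 [452.  -30.6] [40.  63.2] 60.9
top rib 52 [656.5 -37.5] [12.9 39.3] 26.3
top rib 55 [551.2   4. ] [12.2 38.7] 14.2
top rib 55 [452.2 -30.4] [39.5 11.8] 59.7
scene all 314 [455.1 -31.3] [41.5 65.3] 60.9
scene all 340 [552.3   8.3] [66.5 48.9] 13.2
scene all 392 [657.1 -37.7] [68.8 43. ] 26.0
scene all 55 [734.8  52.2] [ 4.8 17.6] 39.0
scene all 97 [732.9 -30.5] [50.4 14. ] 89.6
scene rib 84 [455.  -30.5] [39.3 13.4] 57.5
scene rib 91 [555.    4.5] [18.4 39.1] 10.9
scene rib 100 [659.4 -38.2] [13.2 39.8] 25.7
(0.6014, 0.1737) [0.10182391 0.10336734]
(0.6066, 0.3236) [0.10157204 0.10258454]
(0.4549, 0.2758) [0.12667806 0.12812437]
0.015 3493 [ 514.2 -271.1] [243.9 147.3] 87.8 0.021
0.015 135 [ 323.7 -125.2] [56.2 24.8] 78.0 0.022
0.064 757 [ 503.3 -264.7] [287.6 165.8] 86.9 0.074
0.086 4926 [ 662.7 -274.1] [293.8 181.1] 88.1 0.089
0.045 79 [ 504.8 -392. ] [  3.8 140.6] 87.5 0.051
0.045 194 [ 400.5 -263. ] [119.2  41.2] 87.0 0.054
```

View pics/as.png

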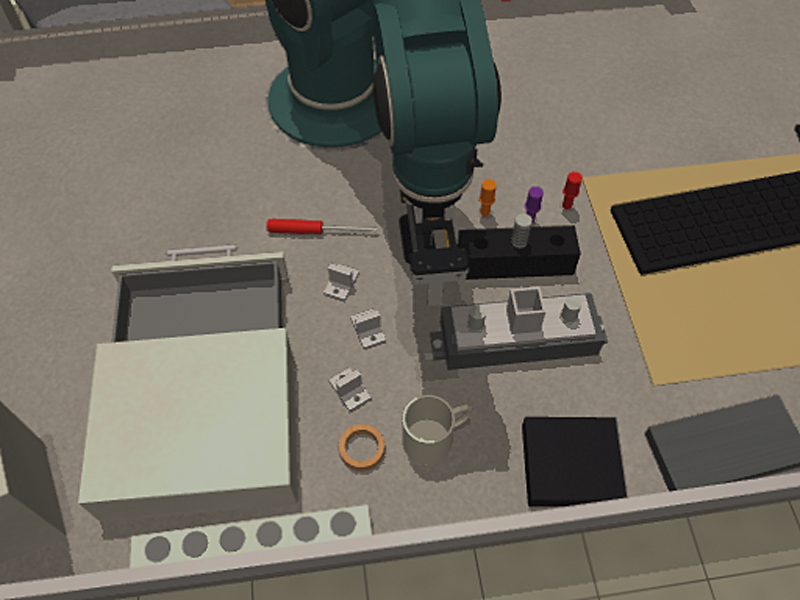

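Both bolts are seated at (477,317) and (571,308), and the drift is back in the block's middle hole at (522,230). The brackets haven't moved. I'm going to the far one.

```bash
cat >> h.py <<'E'
def wlook(x,y,f):
    c=shot('wrist',f); P=cloud(c);Z=P[...,2]
    for lo,hi,t in((.004,.055,'all'),(.036,.055,'rib')):
        m=((Z>lo)&(Z<hi)&(np.hypot(P[...,0]-x,P[...,1]-y)<.06)).astype(np.uint8)
        N,L=cv2.connectedComponents(m)
        for i in range(1,N):
            q=P[L==i]
            if len(q)>60:
                r=cv2.minAreaRect((q[:,:2]*1000).astype(np.float32)); print('w',t,len(q),np.round(r[0],1),np.round(r[1],1),round(r[2],1))
E
python3 - <<'E'
from h import *
plan(.658,-.038,.18,115.5)
E
```

```text
shift [-0.1307  0.0636  0.0399] twist -27.45 now [0.5986 0.0946 0.2202] [179.62  -0.35  88.05] F [-0.   0.3 -0.7] op 0.094 t 26.1
```

Request:
{"api": "apply_moves", "payload": {
  "targets": [
    [-0.2,[-0.05,0.02,0.01],-8],
    [-0.2,[-0.09,0.045,0.03],-16],
    [-0.2,[-0.1307,0.0636,0.04],-27.5],
    [-0.2,[-0.1307,0.0636,0.04],-27.5],
    [-0.2,[-0.1307,0.0636,0.04],-27.5],
    [-0.2,[-0.1307,0.0636,0.04],-27.5],
    [-0.2,[-0.1307,0.0636,0.04],-27.5],
    [-0.2,[-0.1307,0.0636,0.04],-27.5]
  ],
  "grip_force": 40
}}

```text
time_s: 26.9
tool_pos: [0.6581, -0.0363, 0.1802]
tcp_rot: [179.5, -0.1, 115.6]
ft_force: [-0.4, 1.0, 0.5]
opening: 0.038
```

```bash
python3 - <<'E'
from h import *
wlook(.658,-.038,'wA'); plan(.658,-.038,.016,115.5)
E
```

```text
w all 1741 [658.7 -38.1] [63.6 40.6] 26.0
w rib 401 [659.  -37.9] [11.3 40.7] 25.7
shift [-0.0017 -0.0022  0.1642] twist 0.11 now [ 0.6581 -0.0366  0.1802] [ 1.7947e+02 -1.4000e-01  1.1561e+02] F [ 0.1 -0.  -0.8] op 0.0379 t 26.9
```

Request:
{"api": "apply_moves", "payload": {
  "targets": [
    [-0.2,[-0.0017,-0.0015,0.045],0],
    [-0.2,[-0.0017,-0.0015,0.09],0],
    [-0.2,[-0.0017,-0.0015,0.13],0],
    [-0.2,[-0.0017,-0.0015,0.155],0],
    [-0.2,[-0.0017,-0.0015,0.164],0],
    [-0.2,[-0.0017,-0.0015,0.164],0],
    [-1,[-0.0017,-0.0015,0.164],0],
    [-1,[-0.0017,-0.0015,0.164],0],
    [-1,[-0.0017,-0.0015,0.164],0],
    [-1,[-0.0017,-0.0015,0.164],0]
  ]
}}

```text
time_s: 27.95
tool_pos: [0.6591, -0.0377, 0.0173]
tcp_rot: [179.4, -0.1, 115.6]
ft_force: [-2.9, 0.3, 11.4]
opening: 0.0117
```

Request:
{"api": "apply_moves", "payload": {
  "targets": [
    [-1,[0,0,0],0],
    [-1,[0,0,0],0],
    [-1,[0,0,-0.03],0],
    [-1,[0,0,-0.07],0],
    [-1,[0,0,-0.11],0],
    [-1,[0,0,-0.15],0],
    [-1,[0,0,-0.15],0],
    [-1,[0,0,-0.15],0]
  ]
}}

```text
time_s: 28.75
tool_pos: [0.658, -0.0386, 0.1678]
tcp_rot: [179.3, -0.1, 115.6]
ft_force: [-0.5, -0.2, -2.2]
opening: 0.0116
```

```bash
python3 - <<'E'
from h import *
plan(.5,-.271,.166,88)
E
```

```text
shift [-0.1413 -0.243  -0.0013] twist 27.62 now [ 0.658  -0.0386  0.1678] [ 1.7933e+02 -1.0000e-01  1.1562e+02] F [-0.5 -0.2 -2.2] op 0.0116 t 28.8
```

```bash
python3 - <<'E'
from h import *
plan(.497,-.350,.166,88)
c=load('scene0');P=cloud(c);Z=P[...,2]
for lo,hi in((.015,.03),(.064,.085),(.086,.096)):
    m=((Z>lo)&(Z<hi)&(P[...,1]<-.1)&(P[...,1]>-.45)&(P[...,0]<.78)).astype(np.uint8)
    N,L=cv2.connectedComponents(m)
    for i in range(1,N):
        q=P[L==i]
        if len(q)>60: r=cv2.minAreaRect((q[:,:2]*1000).astype(np.float32)); print(lo,len(q),np.round(r[0],1),np.round(r[1],1),round(r[2],1),np.median(q[:,2]).round(3),q[:,0].min(),q[:,0].max())
E
```

```text
shift [-0.2112 -0.2798 -0.0019] twist 27.62 now [ 0.658  -0.0386  0.1678] [ 1.7933e+02 -1.0000e-01  1.1562e+02] F [-0.5 -0.2 -2.2] op 0.0116 t 28.8
0.015 141 [ 328.4 -126.9] [52.2 25.3] 82.8 0.023 0.3134767357350563 0.34389197428514995
0.015 3156 [ 485.7 -269.5] [246.9 104.9] 87.4 0.022 0.4295723515831352 0.5433644494397617
0.064 1091 [ 489.7 -264.7] [282.3 144.3] 87.8 0.072 0.4142174748234123 0.5665731945752969
0.086 9863 [ 678.7 -274.1] [291.4 210.7] 88.1 0.09 0.5696017061465621 0.7799821875731123
```

Request:
{"api": "apply_moves", "payload": {
  "targets": [
    [-1,[-0.03,-0.04,0],8],
    [-1,[-0.06,-0.08,0],16],
    [-1,[-0.09,-0.12,0],24],
    [-1,[-0.12,-0.16,0],27.5],
    [-1,[-0.15,-0.2,0],27.5],
    [-1,[-0.18,-0.24,0],27.5],
    [-1,[-0.213,-0.276,0],27.5],
    [-1,[-0.213,-0.276,0],27.5],
    [-1,[-0.213,-0.276,0],27.5],
    [-1,[-0.213,-0.276,0],27.5]
  ]
}}

```text
time_s: 29.75
tool_pos: [0.5015, -0.3487, 0.1631]
tcp_rot: [179.5, -0.5, 88.2]
ft_force: [1.9, 1.2, -1.3]
opening: 0.0116
```

```bash
python3 - <<'E'
from h import *
plan(.501,-.35,.0395,88)
E
```

```text
shift [-0.0023 -0.0015  0.1236] twist 0.18 now [ 0.5015 -0.3487  0.1631] [179.53  -0.46  88.18] F [ 1.9  1.2 -1.3] op 0.0116 t 29.8
```

Request:
{"api": "apply_moves", "payload": {
  "targets": [
    [-1,[-0.0023,-0.001,0.035],0],
    [-1,[-0.0023,-0.001,0.07],0],
    [-1,[-0.0023,-0.001,0.095],0],
    [-1,[-0.0023,-0.001,0.112],0],
    [-1,[-0.0023,-0.001,0.12],0],
    [-1,[-0.0023,-0.001,0.1225],0],
    [-1,[-0.0023,-0.001,0.1225],0]
  ]
}}

```text
time_s: 30.45
tool_pos: [0.5019, -0.3501, 0.0412]
tcp_rot: [179.5, -0.4, 88.2]
ft_force: [0.4, -0.8, -0.6]
opening: 0.0121
```

Request:
{"api": "apply_moves", "payload": {
  "targets": [
    [-0.36,[0,0,0],0],
    [-0.36,[0,0,0],0],
    [-0.36,[0,0,0],0],
    [-0.36,[0,0,0],0],
    [-0.36,[0,0,-0.03],0],
    [-0.36,[0,0,-0.07],0],
    [-0.36,[0,0,-0.11],0],
    [-0.36,[0,0,-0.15],0],
    [-0.36,[0,0,-0.15],0]
  ]
}}

```text
time_s: 31.35
tool_pos: [0.5021, -0.3529, 0.1964]
tcp_rot: [179.1, -0.3, 88.2]
ft_force: [-0.3, -1.0, -0.5]
opening: 0.0305
```

```bash
python3 - <<'E'
from h import *
look('b'); plan(.4537,-.031,.18,60)
E
```

```text
top all 68 [731.5 -30.1] [15.5 56.6] 1.0
top all 215 [551.    3.7] [63.9 41.8] 13.0
top all 221 [451.8 -30.6] [40.2 63.8] 59.0
top rib 55 [550.7   3.8] [11.5 39. ] 14.1
top rib 55 [452.3 -30.4] [39.4 11.8] 59.9
scene all 325 [455.1 -29.9] [42.3 67.1] 62.3
scene all 336 [552.3   5.7] [66.  43.7] 13.0
scene all 54 [734.4  52.3] [ 4.9 18.1] 43.0
scene all 100 [732.9 -30.6] [50.5 14.1] 90.0
scene rib 85 [454.2 -30.3] [40.3 16. ] 60.8
scene rib 89 [553.1   4. ] [15. 40.] 13.6
shift [ 0.3185 -0.0572  0.0134] twist 28.22 now [ 0.5008 -0.3512  0.1917] [179.41  -0.42  88.22] F [ 0.3  0.3 -0.5] op 0.0302 t 31.4
```

Request:
{"api": "apply_moves", "payload": {
  "targets": [
    [-0.2,[0.046,-0.008,0],5],
    [-0.2,[0.092,-0.016,0],10],
    [-0.2,[0.138,-0.024,0],15],
    [-0.2,[0.184,-0.032,0],20],
    [-0.2,[0.23,-0.04,0.01],25],
    [-0.2,[0.276,-0.05,0.013],28],
    [-0.2,[0.3185,-0.057,0.013],28.2],
    [-0.2,[0.3185,-0.057,0.013],28.2],
    [-0.2,[0.3185,-0.057,0.013],28.2],
    [-0.2,[0.3185,-0.057,0.013],28.2]
  ]
}}

```text
time_s: 32.45
tool_pos: [0.4537, -0.0319, 0.1799]
tcp_rot: [179.7, -0.6, 60.0]
ft_force: [-0.1, -0.1, 0.2]
opening: 0.0375
```

```bash
python3 - <<'E'
from h import *
wlook(.4537,-.031,'wC'); plan(.4545,-.031,.0175,60)
E
```

```text
w all 1744 [454.5 -31.1] [40.3 63.9] 60.4
w rib 377 [454.2 -30.6] [39.4 11.2] 60.0
shift [-0.0004 -0.0008  0.1625] twist -0.09 now [ 0.4537 -0.0321  0.18  ] [179.69  -0.61  59.91] F [0.2 0.3 0.1] op 0.038 t 32.5
```

Request:
{"api": "apply_moves", "payload": {
  "targets": [
    [-0.2,[0.0005,-0.0003,0.045],0],
    [-0.2,[0.0005,-0.0003,0.09],0],
    [-0.2,[0.0005,-0.0003,0.13],0],
    [-0.2,[0.0005,-0.0003,0.153],0],
    [-0.2,[0.0005,-0.0003,0.161],0],
    [-0.2,[0.0005,-0.0003,0.161],0],
    [-1,[0.0005,-0.0003,0.161],0],
    [-1,[0.0005,-0.0003,0.161],0],
    [-1,[0.0005,-0.0003,0.161],0],
    [-1,[0.0005,-0.0003,0.161],0]
  ]
}}

```text
time_s: 33.5
tool_pos: [0.4558, -0.0303, 0.0198]
tcp_rot: [179.6, -0.7, 59.9]
ft_force: [-2.4, 0.7, 11.0]
opening: 0.0115
```

Request:
{"api": "apply_moves", "payload": {
  "targets": [
    [-1,[0,0,0],0],
    [-1,[0,0,0],0],
    [-1,[0,0,-0.03],0],
    [-1,[0,0,-0.07],0],
    [-1,[0,0,-0.11],0],
    [-1,[0,0,-0.15],0],
    [-1,[0,0,-0.15],0],
    [-1,[0,0,-0.15],0]
  ]
}}

```text
time_s: 34.3
tool_pos: [0.4543, -0.0309, 0.1701]
tcp_rot: [179.6, -0.8, 60.0]
ft_force: [-0.1, -0.3, -2.1]
opening: 0.0116
```

```bash
python3 - <<'E'
from h import *
plan(.502,-.271,.17,88)
E
```

```text
shift [-0.1839  0.1615 -0.0012] twist -28.04 now [ 0.4543 -0.0309  0.1701] [179.61  -0.75  59.96] F [-0.1 -0.3 -2.1] op 0.0116 t 34.3
```

Request:
{"api": "apply_moves", "payload": {
  "targets": [
    [-1,[-0.03,0.027,0],-5],
    [-1,[-0.06,0.054,0],-10],
    [-1,[-0.09,0.081,0],-15],
    [-1,[-0.12,0.108,0],-20],
    [-1,[-0.15,0.135,0],-25],
    [-1,[-0.184,0.1615,0],-28],
    [-1,[-0.184,0.1615,0],-28],
    [-1,[-0.184,0.1615,0],-28],
    [-1,[-0.184,0.1615,0],-28]
  ]
}}

```text
time_s: 35.2
tool_pos: [0.5016, -0.27, 0.1676]
tcp_rot: [179.4, -0.5, 88.0]
ft_force: [-0.2, 0.8, -0.9]
opening: 0.0117
```

```bash
python3 - <<'E'
from h import *
plan(.502,-.271,.0425,88)
E
```

```text
shift [-0.0021 -0.0009  0.1251] twist -0.02 now [ 0.5016 -0.27    0.1676] [179.4   -0.53  87.98] F [-0.2  0.8 -0.9] op 0.0117 t 35.2
```

Request:
{"api": "apply_moves", "payload": {
  "targets": [
    [-1,[-0.0021,-0.0005,0.035],0],
    [-1,[-0.0021,-0.0005,0.07],0],
    [-1,[-0.0021,-0.0005,0.095],0],
    [-1,[-0.0021,-0.0005,0.113],0],
    [-1,[-0.0021,-0.0005,0.121],0],
    [-1,[-0.0021,-0.0005,0.125],0],
    [-1,[-0.0021,-0.0005,0.125],0]
  ]
}}

```text
time_s: 35.9
tool_pos: [0.5027, -0.2705, 0.0429]
tcp_rot: [179.4, -0.5, 88.0]
ft_force: [0.3, -0.1, 0.3]
opening: 0.0117
```

Request:
{"api": "apply_moves", "payload": {
  "targets": [
    [-0.36,[0,0,0],0],
    [-0.36,[0,0,0],0],
    [-0.36,[0,0,0],0],
    [-0.36,[0,0,0],0],
    [-0.36,[0,0,-0.03],0],
    [-0.36,[0,0,-0.07],0],
    [-0.36,[0,0,-0.11],0],
    [-0.36,[0,0,-0.15],0],
    [-0.36,[0,0,-0.15],0]
  ]
}}

```text
time_s: 36.8
tool_pos: [0.5028, -0.2733, 0.1978]
tcp_rot: [179.0, -0.4, 88.0]
ft_force: [0.4, 0.4, -0.9]
opening: 0.0305
```

```bash
python3 - <<'E'
from h import *
look('c'); plan(.553,.0043,.18,103.7)
E
```

```text
top all 67 [731.7 -30. ] [15.8 56.5] 0.4
top all 217 [551.    4.4] [64.3 40.1] 13.9
top rib 54 [551.    3.7] [12.5 38.6] 12.5
scene all 339 [553.3   4.3] [66.7 40.4] 13.4
scene all 49 [734.2  52. ] [ 5.3 17.6] 44.8
scene all 106 [728.9 -28.1] [55.8 21.5] 89.5
scene rib 88 [553.    4.1] [14.1 39.5] 15.9
shift [0.2776 0.042  0.0165] twist -15.67 now [ 0.5013 -0.2719  0.1934] [179.29  -0.54  88.03] F [0.9 0.7 0. ] op 0.03 t 36.9
```

Request:
{"api": "apply_moves", "payload": {
  "targets": [
    [-0.2,[0.046,0.007,0],-3],
    [-0.2,[0.092,0.014,0],-6],
    [-0.2,[0.138,0.021,0],-9],
    [-0.2,[0.184,0.028,0],-12],
    [-0.2,[0.23,0.035,0.01],-15],
    [-0.2,[0.2776,0.042,0.013],-15.7],
    [-0.2,[0.2776,0.042,0.0165],-15.7],
    [-0.2,[0.2776,0.042,0.0165],-15.7],
    [-0.2,[0.2776,0.042,0.0165],-15.7]
  ]
}}

```text
time_s: 37.8
tool_pos: [0.5525, 0.0029, 0.1794]
tcp_rot: [179.3, -0.3, 103.6]
ft_force: [-0.3, -0.3, 0.3]
opening: 0.0378
```

```bash
python3 - <<'E'
from h import *
wlook(.553,.0043,'wB'); plan(.5535,.0043,.0195,103.7)
E
```

```text
w all 1749 [552.7   4.3] [63.3 40.4] 14.2
w rib 395 [552.8   4.9] [11.2 39.1] 13.5
shift [ 0.0005 -0.001   0.1602] twist -0.09 now [0.5527 0.0028 0.1797] [179.22  -0.31 103.61] F [ 0.1  0.4 -0.1] op 0.0375 t 37.9
```

Request:
{"api": "apply_moves", "payload": {
  "targets": [
    [-0.2,[0.0005,-0.0015,0.045],0],
    [-0.2,[0.0005,-0.0015,0.09],0],
    [-0.2,[0.0005,-0.0015,0.13],0],
    [-0.2,[0.0005,-0.0015,0.152],0],
    [-0.2,[0.0005,-0.0015,0.16],0],
    [-0.2,[0.0005,-0.0015,0.16],0],
    [-1,[0.0005,-0.0015,0.16],0],
    [-1,[0.0005,-0.0015,0.16],0],
    [-1,[0.0005,-0.0015,0.16],0],
    [-1,[0.0005,-0.0015,0.16],0]
  ]
}}

```text
time_s: 38.85
tool_pos: [0.5534, 0.0043, 0.0205]
tcp_rot: [179.2, -0.3, 103.6]
ft_force: [-3.5, -0.9, 12.6]
opening: 0.0119
```

Request:
{"api": "apply_moves", "payload": {
  "targets": [
    [-1,[0,0,0],0],
    [-1,[0,0,0],0],
    [-1,[0,0,-0.03],0],
    [-1,[0,0,-0.07],0],
    [-1,[0,0,-0.11],0],
    [-1,[0,0,-0.15],0],
    [-1,[0,0,-0.15],0],
    [-1,[0,0,-0.15],0]
  ]
}}

```text
time_s: 39.65
tool_pos: [0.5516, 0.0033, 0.1708]
tcp_rot: [179.1, -0.3, 103.6]
ft_force: [-0.5, 0.0, -1.5]
opening: 0.0115
```

```bash
python3 - <<'E'
from h import *
plan(.505,-.191,.17,88)
E
```

```text
shift [-0.1779 -0.0911 -0.0017] twist 15.64 now [0.5516 0.0033 0.1708] [179.08  -0.33 103.64] F [-0.5  0.  -1.5] op 0.0115 t 39.6
```

Request:
{"api": "apply_moves", "payload": {
  "targets": [
    [-1,[-0.035,-0.018,0],4],
    [-1,[-0.07,-0.036,0],8],
    [-1,[-0.105,-0.054,0],12],
    [-1,[-0.14,-0.072,0],15.6],
    [-1,[-0.178,-0.091,0],15.6],
    [-1,[-0.178,-0.091,0],15.6],
    [-1,[-0.178,-0.091,0],15.6],
    [-1,[-0.178,-0.091,0],15.6]
  ]
}}

```text
time_s: 40.45
tool_pos: [0.505, -0.1901, 0.1673]
tcp_rot: [179.3, -0.6, 88.1]
ft_force: [-0.2, 0.8, -1.4]
opening: 0.012
```

```bash
python3 - <<'E'
from h import *
plan(.505,-.191,.0435,88)
E
```

```text
shift [-0.0022 -0.0015  0.1238] twist 0.1 now [ 0.505  -0.1901  0.1673] [179.29  -0.59  88.1 ] F [-0.2  0.8 -1.4] op 0.012 t 40.5
```

Request:
{"api": "apply_moves", "payload": {
  "targets": [
    [-1,[-0.0022,-0.0015,0.035],0],
    [-1,[-0.0022,-0.0015,0.07],0],
    [-1,[-0.0022,-0.0015,0.095],0],
    [-1,[-0.0022,-0.0015,0.112],0],
    [-1,[-0.0022,-0.0015,0.12],0],
    [-1,[-0.0022,-0.0015,0.1236],0],
    [-1,[-0.0022,-0.0015,0.1236],0]
  ]
}}

```text
time_s: 41.15
tool_pos: [0.5053, -0.1906, 0.0438]
tcp_rot: [179.3, -0.6, 88.1]
ft_force: [0.1, -0.9, -0.3]
opening: 0.0117
```

Request:
{"api": "apply_moves", "payload": {
  "targets": [
    [-0.36,[0,0,0],0],
    [-0.36,[0,0,0],0],
    [-0.36,[0,0,0],0],
    [-0.36,[0,0,0],0],
    [-0.36,[0,0,-0.03],0],
    [-0.36,[0,0,-0.07],0],
    [-0.36,[0,0,-0.11],0],
    [-0.36,[0,0,-0.13],0],
    [-0.36,[0,0,-0.13],0]
  ]
}}

```text
time_s: 42.05
tool_pos: [0.5049, -0.1924, 0.1766]
tcp_rot: [179.0, -0.6, 88.1]
ft_force: [-0.1, -0.3, -1.1]
opening: 0.0297
```

Request:
{"api": "apply_moves", "payload": {
  "targets": [
    [-1,[0.04,0,0],0],
    [-1,[0.09,0,0],0],
    [-1,[0.14,0,0],0],
    [-1,[0.18,0,0],0],
    [-1,[0.18,0,0],0],
    [-1,[0.18,0,0],0]
  ]
}}

```text
time_s: 42.65
tool_pos: [0.5105, -0.0119, 0.1779]
tcp_rot: [179.1, -0.6, 88.2]
ft_force: [-0.0, -1.2, 0.3]
opening: 0.0004
```

```bash
python3 - <<'E'
from h import *
c=shot('top','d'); cv2.imwrite('pics/dt.png',cv2.resize(c['pixels'][80:290,130:420],(800,580),interpolation=cv2.INTER_CUBIC)); s=manip.sense(); print(s['tool_pos'],s['joints'].round(1))
P=cloud(c);Z=P[...,2]
for lo,hi in((.03,.044),(.045,.060),(.055,.085)):
    m=((Z>lo)&(Z<hi)&(P[...,1]<-.1)&(P[...,1]>-.42)&(P[...,0]<.57)).astype(np.uint8)
    N,L=cv2.connectedComponents(m)
    for i in range(1,N):
        q=P[L==i]
        if len(q)>40: r=cv2.minAreaRect((q[:,:2]*1000).astype(np.float32)); print(lo,len(q),np.round(r[0],1),np.round(r[1],1),round(r[2],1),np.median(q[:,2]).round(3))
E
```

```text
[ 0.51049326 -0.01304496  0.17803765] [-31.6  15.4  35.1 111.9 -11.5  55.    7.1]
0.03 81 [ 502.5 -391.7] [  3.7 134.8] 88.2 0.037
0.03 43 [ 482.8 -268.3] [42.5 23.9] 68.0 0.031
0.045 88 [ 501.6 -391.7] [  3.6 134.2] 88.1 0.052
0.045 204 [ 400.5 -262.8] [119.9  41.4] 87.1 0.054
0.055 688 [ 487.3 -269.9] [155.4 263.7] 1.9 0.074
0.055 59 [ 503.7 -190.1] [38.7 11.7] 88.7 0.065
0.055 63 [ 503.1 -270.3] [39.4 11.9] 85.9 0.066
0.055 56 [ 502.4 -347.8] [35.6 11.8] 87.3 0.066
```

View pics/dt.png

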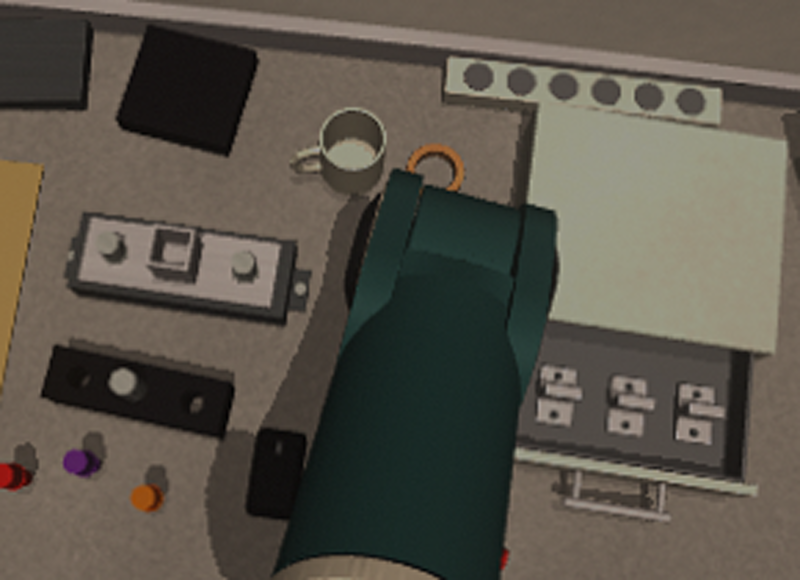

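All three brackets stand in the drawer at (558,395), (632,405), (700,415). Next I go in front of the handle with the fingers shut.

```bash
python3 - <<'E'
from h import *
plan(.345,-.262,.17,88)
E
```

```text
shift [-0.2543 -0.1573  0.003 ] twist 0.13 now [ 0.5105 -0.013   0.178 ] [179.06  -0.56  88.13] F [ 0.7 -0.5  0. ] op 0.0005 t 42.7
```

Request:
{"api": "apply_moves", "payload": {
  "targets": [
    [-1,[-0.04,-0.025,0],0],
    [-1,[-0.08,-0.05,0],0],
    [-1,[-0.12,-0.075,0],0],
    [-1,[-0.16,-0.1,0],0],
    [-1,[-0.2,-0.125,0],0],
    [-1,[-0.254,-0.157,0],0],
    [-1,[-0.254,-0.157,0],0],
    [-1,[-0.254,-0.157,0],0],
    [-1,[-0.254,-0.157,0],0]
  ]
}}

```text
time_s: 43.6
tool_pos: [0.3449, -0.262, 0.1728]
tcp_rot: [179.1, -0.6, 88.0]
ft_force: [0.1, -1.1, 0.9]
opening: 0.0004
```

```bash
python3 - <<'E'
from h import *
print(manip.sense()['joints'].round(1)); plan(.345,-.262,.035,88)
E
```

```text
[ -9.8   7.6  47.4 121.9  -8.3  52.8  40.3]
shift [-0.0013 -0.0022  0.1378] twist 0.03 now [ 0.3449 -0.262   0.1728] [179.08  -0.56  88.03] F [ 0.1 -1.1  0.9] op 0.0004 t 43.6
```

Request:
{"api": "apply_moves", "payload": {
  "targets": [
    [-1,[-0.0013,-0.0022,0.045],0],
    [-1,[-0.0013,-0.0022,0.09],0],
    [-1,[-0.0013,-0.0022,0.125],0],
    [-1,[-0.0013,-0.0022,0.136],0],
    [-1,[-0.0013,-0.0022,0.136],0]
  ]
}}

```text
time_s: 44.1
tool_pos: [0.3445, -0.2616, 0.0362]
tcp_rot: [179.2, -0.6, 88.0]
ft_force: [-0.6, 0.7, 0.5]
opening: 0.0002
```

Request:
{"api": "apply_moves", "payload": {
  "targets": [
    [-1,[0,0.008,0],0],
    [-1,[0,0.016,0],0],
    [-1,[0,0.024,0],0],
    [-1,[0,0.032,0],0],
    [-1,[0,0.04,0],0],
    [-1,[0,0.05,0],0],
    [-1,[0,0.06,0],0],
    [-1,[0,0.07,0],0],
    [-1,[0,0.08,0],0],
    [-1,[0,0.09,0],0]
  ]
}}

```text
time_s: 45.1
tool_pos: [0.4352, -0.2646, 0.0373]
tcp_rot: [179.2, -0.6, 88.0]
ft_force: [-2.5, -1.0, -0.6]
opening: 0.0006
```

```bash
python3 - <<'E'
from h import *
plan(.505,-.268,.037,88)
c=shot('scene','e'); P=cloud(c);Z=P[...,2]
m=((Z>.045)&(Z<.085)&(P[...,1]<-.1)&(P[...,1]>-.42)&(P[...,0]<.6)&(P[...,0]>.36))
q=P[m]; print(np.percentile(q[:,0],[1,5,50]))
cv2.imwrite('pics/es.png',cv2.resize(c['pixels'][130:350,40:333],(800,600),interpolation=cv2.INTER_CUBIC))
E
```

```text
shift [-0.001   0.0698  0.0012] twist 0.04 now [ 0.4352 -0.2646  0.0373] [179.23  -0.6   88.04] F [-2.5 -1.  -0.6] op 0.0006 t 45.1
[0.45169836 0.45896487 0.50129333]
```

View pics/es.png

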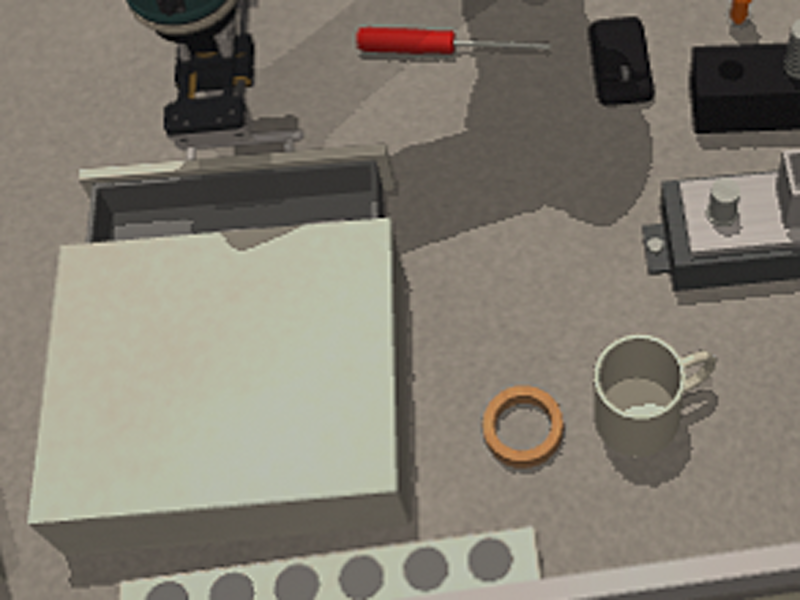

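The drawer is sliding shut and the brackets have passed under the roof. I keep pushing.

Request:
{"api": "apply_moves", "payload": {
  "targets": [
    [-1,[0,0.01,0],0],
    [-1,[0,0.018,0],0],
    [-1,[0,0.026,0],0],
    [-1,[0,0.034,0],0],
    [-1,[0,0.042,0],0],
    [-1,[0,0.05,0],0],
    [-1,[0,0.056,0],0],
    [-1,[0,0.06,0],0],
    [-1,[0,0.063,0],0]
  ]
}}

```text
time_s: 46.05
tool_pos: [0.5, -0.2666, 0.0383]
tcp_rot: [179.2, -0.6, 88.1]
ft_force: [-6.2, 0.4, 0.2]
opening: 0.0006
```

Request:
{"api": "apply_moves", "payload": {
  "targets": [
    [-1,[0,0.002,0],0],
    [-1,[0,0.004,0],0],
    [-1,[0,0.006,0],0],
    [-1,[0,0.006,0],0]
  ]
}}

```text
time_s: 46.45
tool_pos: [0.506, -0.2668, 0.0384]
tcp_rot: [179.2, -0.6, 88.1]
ft_force: [0.0, -0.1, 0.8]
opening: 0.0008
```

Request:
{"api": "apply_moves", "payload": {
  "targets": [
    [-1,[0,0.002,0],0],
    [-1,[0,0.004,0],0],
    [-1,[0,0.004,0],0]
  ]
}}

```text
time_s: 46.75
tool_pos: [0.5105, -0.267, 0.0385]
tcp_rot: [179.2, -0.6, 88.1]
ft_force: [-0.2, -0.6, -0.8]
opening: 0.0002
```

It has snapped in (force fell to 0). I'll push lightly on to the hard stop to confirm.

Request:
{"api": "apply_moves", "payload": {
  "targets": [
    [-1,[0,0.002,0],0],
    [-1,[0,0.004,0],0],
    [-1,[0,0.004,0],0]
  ]
}}

```text
time_s: 47.05
tool_pos: [0.5109, -0.2671, 0.0381]
tcp_rot: [179.5, -0.7, 88.0]
ft_force: [-25.5, 3.1, 16.4]
opening: 0.0003
```

```bash
python3 - <<'E'
from h import *
plan(.4,-.268,.037,88)
c=shot('top','f'); P=cloud(c);Z=P[...,2]
m=((Z>.065)&(Z<.085)&(P[...,1]<-.12)&(P[...,1]>-.42)&(P[...,0]<.6)&(P[...,0]>.5)); q=P[m]; print('panel x',np.percentile(q[:,0],[2,50,98]))
m=((Z>.086)&(Z<.096)&(P[...,1]<-.15)&(P[...,1]>-.40)); print('roof',np.percentile(P[m][:,0],[.5,1]))
E
```

```text
shift [-4.700e-03 -1.108e-01  1.000e-04] twist 0.02 now [ 0.5109 -0.2671  0.0381] [179.51  -0.69  88.02] F [-25.5   3.1  16.4] op 0.0003 t 47.0
panel x [0.56267274 0.57120757 0.59472325]
roof [0.57779392 0.57994896]
```

Hard stop reached, so the drawer is shut. I back off, lift away and do the final checks.

Request:
{"api": "apply_moves", "payload": {
  "targets": [
    [-1,[0,-0.02,0],0],
    [-1,[0,-0.06,0],0],
    [-1,[0,-0.08,0],0],
    [-1,[0,-0.08,0],0],
    [-1,[0,-0.08,-0.04],0],
    [-1,[0,-0.08,-0.08],0],
    [-1,[0,-0.08,-0.12],0],
    [-1,[0,-0.08,-0.16],0],
    [-1,[0,-0.08,-0.16],0],
    [-1,[0,-0.08,-0.16],0]
  ]
}}

```text
time_s: 48.1
tool_pos: [0.4307, -0.2661, 0.1982]
tcp_rot: [179.4, -0.7, 88.1]
ft_force: [-0.7, 0.0, -0.9]
opening: 0.0003
```

```bash
python3 - <<'E'
from h import *
c=shot('scene','g'); P=cloud(c)
cv2.imwrite('pics/gs.png',cv2.resize(c['pixels'],(800,600),interpolation=cv2.INTER_CUBIC))
for p,h in(((.6014,.1737),.1),((.6066,.3236),.1),((.4549,.2758),.125)):
    u,v=proj(c,(*p,h)); q=P[int(v)-12:int(v)+12,int(u)-12:int(u)+12].reshape(-1,3); q=q[np.hypot(q[:,0]-p[0],q[:,1]-p[1])<.013]; print(p,np.percentile(q[:,2],[90,97]))
for f in('e','g'):
    c=load(f);P=cloud(c);Z=P[...,2]; m=((Z>.065)&(Z<.085)&(P[...,1]<-.12)&(P[...,1]>-.42)&(P[...,0]<.6)&(P[...,0]>.4)); print(f,np.percentile(P[m][:,0],[1,10,50]))
plan(.5,0,.2)
E
```

```text
(0.6014, 0.1737) [0.10197456 0.1031642 ]
(0.6066, 0.3236) [0.10167688 0.10299544]
(0.4549, 0.2758) [0.12672054 0.12817433]
e [0.48443617 0.49035506 0.49960549]
g [0.55817577 0.56133842 0.56701902]
shift [0.2681 0.0609 0.0011] twist 0 now [ 0.4301 -0.2659  0.1973] [179.47  -0.69  88.06] F [ 0.4 -0.  -0.7] op 0.0004 t 48.1
```

View pics/gs.png

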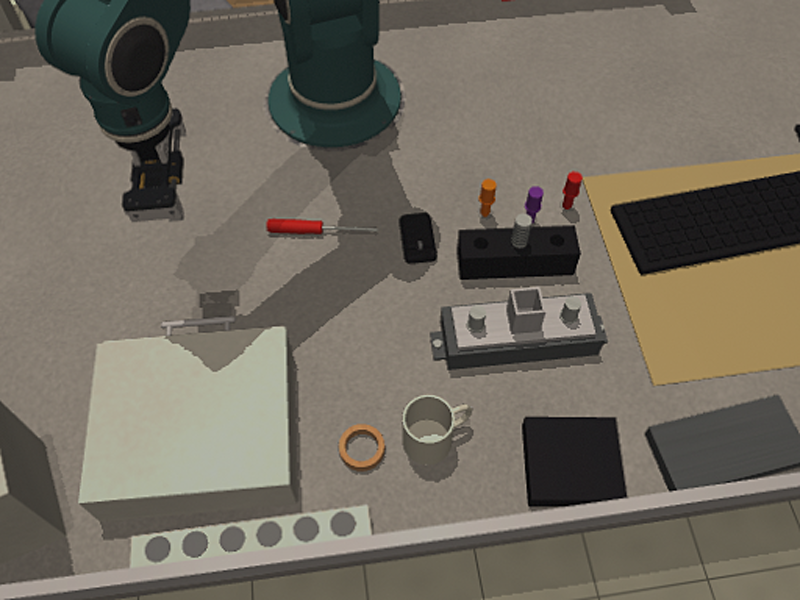

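Drawer shut with its handle at (198,325), drift standing at (522,232), bolts home at (477,320) and (571,311). The mouse, tape and mug haven't moved, and there are no brackets left on the bench.

```bash
python3 -c "
from workcell import manip
print(manip.finish_job())"
```

```text
the job is handed in; nothing more can be done
None
```

The job is done and handed in at about 48 s on the robot's clock; the interface gives no verdict.

- **Plate and bolts:** I pushed the drift to its shoulder in one hole, which pulled the roughly 5 mm offset into line. The first bolt went home in the other hole while the drift held, then I swapped the drift for the second bolt. Both bolt heads read about 0.10 m high, which is fully seated.
- **Drift:** it is back in the middle hole of the tool block, with its top at the starting height.
- **Brackets and drawer:** all three brackets were standing in the drawer, none left on the bench. I pushed the drawer through its click to a hard stop at about 25 N, and it stayed shut after I let go.
- **Bystanders:** the mouse, tape roll and mug looked unmoved in the last picture.

No check failed. The cameras disagreed with each other by 2–3 mm in x, so I went by the wrist camera and the felt contacts for the fits.

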